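# Unstack the check weights and put them away

## Task

Put the three stacked disc weights away: the small steel one in the round nest of the blue hinged case, the brass one in the smaller white rest (green pad) and the large dark one in the larger white rest (red pad), each lying flat inside its rim. Open the case's clear lid by the orange knob and leave it fully shut at the end, with the small weight inside; do not knock over or shift the white dropper bottle.

Things in the scene. Friction and masses are not known exactly. Their poses are not given: they have to be found in the camera images.
- weight_small_center (a point): Centre (half-way up) of the small bright steel disc weight, diameter 32, height 16 mm, 0.1 kg, z along its axis. At the start it lies flat on top of the brass weight.
- weight_brass_center (a point): Centre (half-way up) of the brass disc weight, diameter 42, height 17 mm, 0.2 kg, z along its axis. At the start it lies flat on the large weight, under the small one, roughly centred.
- weight_large_center (a point): Centre (half-way up) of the large dark steel disc weight, diameter 60, height 22 mm, 0.5 kg, z along its axis. At the start it lies flat on the worktop at the bottom of the stack (whole stack 55 mm high).
- rest_large: Larger white round rest, fixed, for the large dark weight: outer diameter 90, round recess of diameter 78 mm with a red floor. Origin: centre of its underside; recess floor 4 mm above it, rim top 8.5 mm above it; z up.
- rest_brass: Smaller white round rest, fixed, for the brass weight: outer diameter 72, round recess of diameter 60 mm with a green floor. Origin: centre of its underside; recess floor 4 mm above it, rim top 8.5 mm above it; z up.
- case: Blue hinged case for the small weight, fixed: base plate 96 (x) x 94 (y) x 8 mm, in the middle of its top a round nest of inner diameter 50, outer diameter 56 mm, with grey floor at 8 mm and rim top at 12.5 mm above the origin. Origin: underside, below the nest's centre; z up; own -x axis points to the case's front (the knob side), own y runs along the hinge at the back.
- lid (a joint): Hinge angle of the clear cover lid of the case: 0 shut, stop at 1.85 rad, well open, leaning back. It is a frosted clear box-like cover, 90 x 90 x 24 mm, 0.06 kg, shut over the nest. Hinge lightly damped: below about 1.15 rad the lid sinks shut by itself, beyond about 1.45 rad it sinks back onto its open stop and stays.
- lid_knob (a point): Centre of the orange knob on the lid's front edge: a roller of diameter 14, length 22 mm along the case's y, standing 16 mm clear in front of the cover's front wall (to the axis), held by a central stem 10 mm wide. With the lid shut its axis is 24 mm above the worktop and 61 mm in front of the case's centre. Pinched on its two end faces (22 mm apart along y) from above, it can turn between the fingers as the lid swings.
- lid_hinge (a point): Point on the lid's hinge axis: at the back of the case, 48 mm behind its centre, 10 mm above the worktop; the axis is along the case's y. The knob's axis runs on a circle of radius 110 mm about it.
- dropper_white_center (a point): Centre (half-way up) of the small white-labelled pale dropper bottle with black rubber top (not the brown one at the back), diameter 33, height 107 mm; loose, stands among the things and stays where it is.
There are look-alikes about, which are no part of the job. What is shaped like the rest_large but pink is not meant.

How it is judged:
By the outcome, as a careful person would: the job done as asked, in the order asked, and still so for the second after the job is handed in, with the robot touching nothing.
It also fails if it takes over 112 s, if anything falls off the work surface, if the arm or the gripper's body presses on something with over 40 N, if the wrist force passes 120 N, or if a joint passes its speed limit or range.

## Robot

A 6-joint arm with a two-finger parallel gripper is mounted at the origin on a cart in front of the work surface, level with it; the furniture and walls round the work are solid. World frame = base frame: x ahead of the robot, y to its left, z up, the work surface at z = 0. Lengths are in m, angles in rad, forces in N, time in s.
With the tool pointing down it reaches from about 0.35 to 0.775 m from the base axis. Payload 7.3 kg.
Tool frame: the origin (TCP) lies at the centre of the arm's flange, where the gripper is bolted on; the fingertips stand 178 mm ahead of it and the grasp point (between the pads) lies 159 mm ahead of it; x points along the fingers, y is the direction in which the jaws open and shut, and the axes are right-handed (so a half turn about x gives the same grasp; the last joint's range is limited). The gripper opens to 92 mm and grips with 3 to 60 N. Pads are 19 mm wide; open, the fingers measure 130 mm over their backs; the gripper's body (75 mm by 190 mm) begins 47 mm behind the grasp point.
Start: joints at [-1.49, 0.342, 1.524, -0, 1.275, -0.146], TCP at [0.118, -0.512, 0.405] pointing down, gripper open.
Joint ranges: [-2.53, 2.53], [-0.77, 2.02], [0.04, 2.7], [-1, 4.14], [0.28, 2.66], [-3.11, 3.11]. Speed limits (rad/s): [2.57, 2.57, 3.14, 3.14, 3.14, 3.14].

## Interface

Orientations are given as [roll, pitch, yaw] about the fixed x, y, z axes, in that order (R = Rz(yaw) Ry(pitch) Rx(roll)).
In Python, from cell import readout, cams, workorder gives the robot as it stands.
- The arm moves only by the shell command python3 -m inch 'ROWS' [FORCE]. ROWS is text: rows parted by semicolons, each of 5 numbers parted by spaces: the shift along the world's x, y, z in mm, then the turn about the world's z in rad, then the opening, from 0 (shut) to 1 (fully open). A call has 1 to 8 rows; each row shifts and turns the commanded pose from where the row before left it; what a row does not reach is not made up. A row lasts 1/12 s, in which the tool goes at most 41.7 mm and 7.16 degrees, less where a joint would pass 70% of its speed; a pose out of reach is approached as far as the arm can. A call is refused whole if a number of a shift passes 41.7 or a number of a turn 0.125, either way. A call with a gripper value outside its range is refused whole. The fingers move at their own pace and stop on an object; FORCE is the grip in N (left out, the last holds). Time passes only in rows, so rows that do not move let the fingers close. It gives the time, the measured TCP pose, the force and the opening at its end, in the units of the state.
- readout.observe(): the state, without advancing time (a new reading comes with each control period).
- cams.read_camera(name): name is "scene" or "side" or "wrist"; returns a dict with "color" (480x640x3 uint8, red, green, blue), "fx", "fy", "cx", "cy" (pixels), "world_to_cam" (4x4, takes a point from world to camera coordinates); the wrist camera has in their place "T_tool_cam" (4x4, takes a point from camera to tool coordinates, whose origin is the TCP and whose axes are the tool frame's). Camera axes: x right, y down, z forward; pixel columns grow to the right and rows downward; lengths in m; the calibration is good to about 2 mm. A picture is of the moment at which its call begins: read the wrist's pose just before it. There is no depth.
- workorder.hand_in(): hands the job in, once; it reports no verdict.
The state is a dict: "time": time; "qpos": joint angles; "qvel": joint speeds; "joint_efforts": joint torques, N m; "tool_pos": TCP position; "tool_rot": TCP orientation; "contact_force": force on the tool from outside, world axes, zero at the start; "torque": the same for the moment, N m; "opening": finger opening in m.
Only numpy, scipy, OpenCV 4.12 (cv2) and the standard library are available. Lean on these libraries where they do the work, as an engineer would, in place of code of your own. Each camera call takes 0.05 s, during which the arm holds its last target.

## Working session

There is one attempt and no reset: what is moved stays moved. The work goes in short steps, Python scripts to look and compute and a shell command to move; the robot and the scene stay as the last step left them, time stands still between calls to the robot, and variables do not carry over. Pictures are saved under pics/ and viewed, and the job is handed in when it is done.

```bash
ls; mkdir -p pics; python3 - <<'E'
from cell import readout, cams
import cv2
print(readout.observe())
for n in ["scene","side","wrist"]:
    d=cams.read_camera(n); cv2.imwrite(f"pics/{n}0.png",d["color"][:,:,::-1]); print(n,d["fx"],d["fy"],d["cx"],d["cy"],d.get("world_to_cam",d.get("T_tool_cam")))
E
```

```text
pics
{'time': 0.0, 'qpos': array([-1.49000075e+00,  3.42736885e-01,  1.52505913e+00, -2.85349866e-05,
        1.27542023e+00, -1.46001563e-01]), 'qvel': array([ 1.28548386e-03,  3.32324530e-04, -1.97840546e-05,  2.13264070e-03,
        7.95147600e-04, -1.07726090e-04]), 'joint_efforts': array([ 2.44075673e-04, -4.31246281e+01, -2.44221425e+01,  7.16019818e-02,
        5.59651677e-02, -1.23589075e-04]), 'tool_pos': array([ 0.11805536, -0.51140184,  0.4040227 ]), 'tool_rot': array([-1.69999367,  1.56917251,  1.66840446]), 'contact_force': array([-0.21306204, -0.21423833, -0.07274884]), 'torque': array([ 0.00792208,  0.00293087, -0.01341926]), 'opening': 0.09171861015149535}
scene 562.4029448922084 562.4029448922084 319.8212225218567 228.96237847415392 [[-0.89718636 -0.44151774 -0.01089617  0.55262455]
 [-0.28122287  0.59013459 -0.75673962  0.08651601]
 [ 0.34054417 -0.67587221 -0.65362559  0.87757946]
 [ 0.          0.          0.          1.        ]]
side 470.5563621660107 470.5563621660107 324.1881631416972 241.66631293874292 [[-0.8481205  -0.52942352 -0.02005857  0.55778442]
 [-0.24561225  0.4264456  -0.87052787  0.12329826]
 [ 0.46943182 -0.7333859  -0.49171016  0.76357364]
 [ 0.          0.          0.          1.        ]]
wrist 369.5729061698872 369.5729061698872 309.4297754388796 236.25861465299766 [[ 4.94334811e-06 -2.54876428e-01  9.66973633e-01  1.92379385e-02]
 [ 9.99999995e-01  1.02200985e-04  2.18261109e-05  1.08579660e-03]
 [-1.04388619e-04  9.66973627e-01  2.54876427e-01 -6.79324780e-02]
 [ 0.00000000e+00  0.00000000e+00  0.00000000e+00  1.00000000e+00]]
```

View pics/scene0.png

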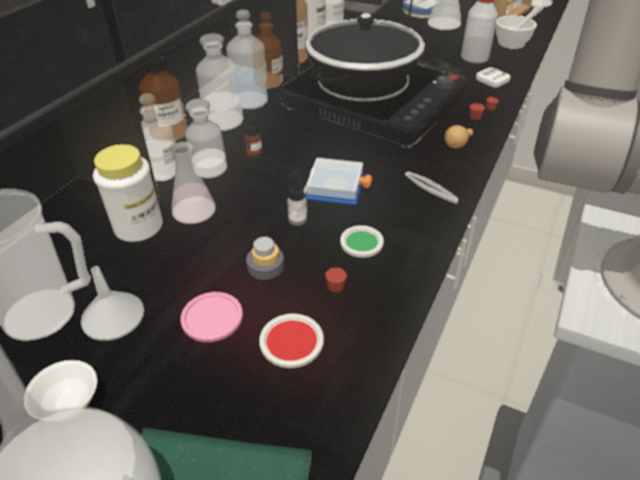

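View pics/side0.png

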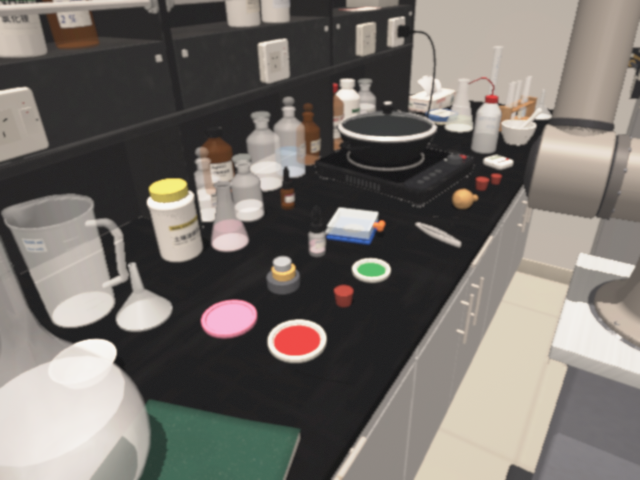

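View pics/wrist0.png

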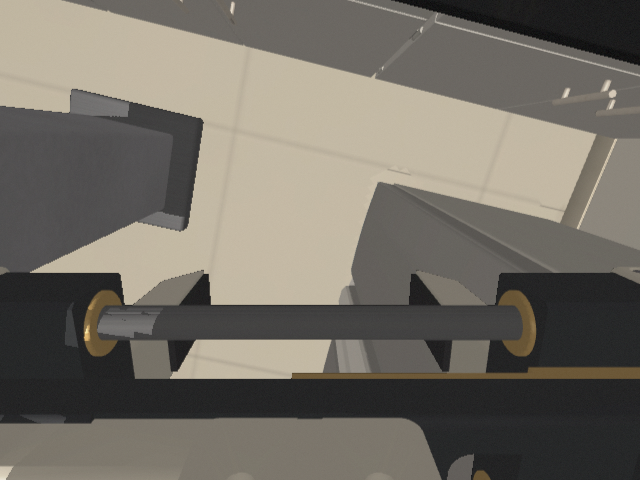

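The scene image shows the stack at (265,255), the case at (335,180) with its knob at (366,181), and the green rest at (362,241). The red rest is at (292,340), the pink look-alike at (212,316), and the white dropper at (297,205). Next I'll enlarge the crop and measure.

```bash
cat > h.py <<'E'
import numpy as np, cv2
from cell import readout, cams
from scipy.spatial.transform import Rotation as Ro
def cam(n):
    if n=="wrist":
        o=readout.observe(); d=cams.read_camera(n)
        T=np.eye(4); T[:3,:3]=Ro.from_euler('xyz',o["tool_rot"]).as_matrix(); T[:3,3]=o["tool_pos"]
        W=np.linalg.inv(T@d["T_tool_cam"])
    else:
        d=cams.read_camera(n); W=d["world_to_cam"]
    K=np.array([[d["fx"],0,d["cx"]],[0,d["fy"],d["cy"]],[0,0,1]])
    return d["color"],K,np.array(W)
def ray(K,W,u,v):
    R,t=W[:3,:3],W[:3,3]; c=-R.T@t; r=R.T@np.linalg.inv(K)@np.array([u,v,1.]); return c,r/np.linalg.norm(r)
def plane(K,W,u,v,z):
    c,r=ray(K,W,u,v); return c+r*(z-c[2])/r[2]
def proj(K,W,p):
    q=K@(W[:3,:3]@np.asarray(p,float)+W[:3,3]); return q[:2]/q[2]
def tri(*obs):
    A=np.zeros((3,3));b=np.zeros(3)
    for K,W,u,v in obs:
        c,r=ray(K,W,u,v); P=np.eye(3)-np.outer(r,r); A+=P; b+=P@c
    p=np.linalg.solve(A,b); return p
def blobs(mask,amin=20):
    n,l,s,c=cv2.connectedComponentsWithStats(mask.astype(np.uint8))
    return [(s[i,4],c[i].round(1),s[i,:4],l==i) for i in range(1,n) if s[i,4]>=amin]
E
python3 - <<'E'
from h import *
V={}
for n in ["scene","side"]:
    im,K,W=cam(n); V[n]=(im,K,W)
    hsv=cv2.cvtColor(im,cv2.COLOR_RGB2HSV)
    H,S,Vv=[hsv[...,i].astype(int) for i in range(3)]
    ms={"red":((H<6)|(H>174))&(S>170)&(Vv>150),"green":(H>55)&(H<85)&(S>120)&(Vv>80),"orange":(H>5)&(H<18)&(S>180)&(Vv>150),"blue":(H>100)&(H<125)&(S>130)&(Vv>80),"yel":(H>15)&(H<28)&(S>110)&(Vv>110)}
    for k,m in ms.items():
        for a,c,b,_ in blobs(m,30): print(n,k,a,c,b, plane(K,W,*c,{"orange":.024}.get(k,.004)).round(4))
    x0,y0=(230,140) if n=="scene" else (250,180)
    cr=cv2.resize(im[y0:y0+150,x0:x0+200],None,fx=4,fy=4,interpolation=cv2.INTER_CUBIC)
    cv2.imwrite(f"pics/{n}_crop.png",cr[:,:,::-1])
E
```

```text
scene red 1302 [291.2 340.4] [268 322  48  37] [0.4851 0.3578 0.004 ]
scene green 375 [361.5 240.8] [348 232  28  18] [0.4777 0.1203 0.004 ]
scene blue 226 [333.2 198.9] [306 187  54  18] [0.5706 0.0358 0.004 ]
scene yel 60 [518.7   9.7] [510   4  20  10] [ 0.4564 -1.0925  0.004 ]
scene yel 448 [457.3 135.3] [445 125  28  23] [ 0.4245 -0.2804  0.004 ]
scene yel 1285 [117.6 160.3] [ 94 144  47  34] [1.0236 0.1083 0.004 ]
scene yel 40 [136.2 203.4] [126 198  22  10] [0.8942 0.2045 0.004 ]
scene yel 208 [267.3 257.5] [253 244  26  21] [0.6017 0.225  0.004 ]
side red 41 [491.4  98.6] [487  96   9   6] [ 0.6528 -1.3968  0.004 ]
side red 923 [296.6 340.2] [276 327  43  27] [0.4855 0.3563 0.004 ]
side green 213 [371.  269.3] [359 264  25  11] [0.4782 0.1183 0.004 ]
side blue 240 [351.6 239. ] [327 230  49  15] [0.5681 0.0329 0.004 ]
side yel 429 [168.3 191.5] [148 178  40  24] [1.115  0.0489 0.004 ]
side yel 101 [463.3 194.3] [457 190  14  10] [ 0.4358 -0.312   0.004 ]
side yel 33 [179.3 226.1] [170 223  20   6] [0.9374 0.1757 0.004 ]
side yel 208 [284.2 273.7] [271 263  25  18] [0.613  0.2145 0.004 ]
```

View pics/scene_crop.png

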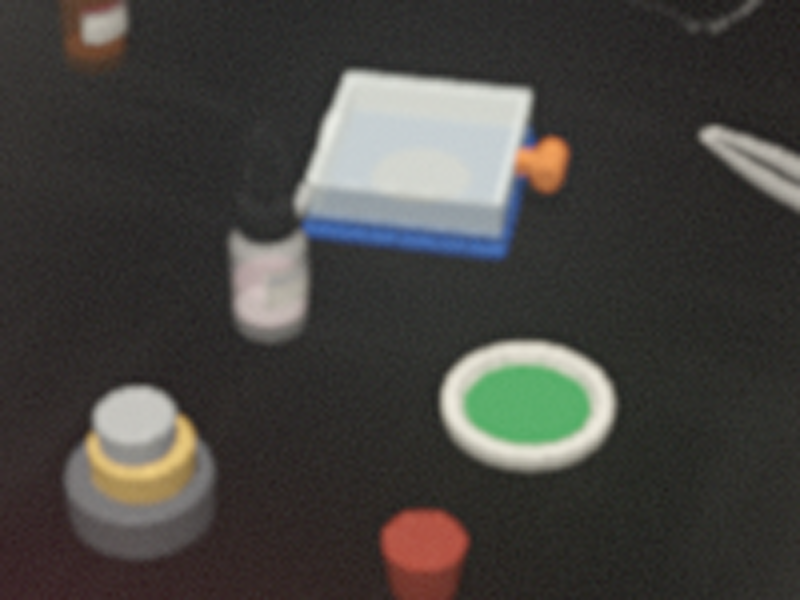

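View pics/side_crop.png

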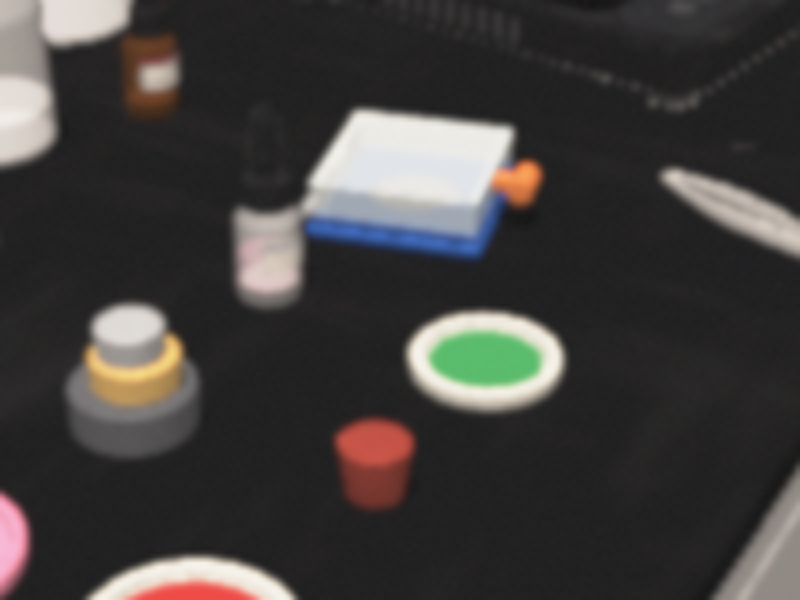

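The crops confirm the white-labelled dropper at scene (297,205); the brown one is at (252,145). The red-floored rest at (291,340) and the green-floored rest at (362,241) are the targets, and the pink one is not. Next I'll measure the stack, knob, case and bottle.

```bash
python3 - <<'E'
from h import *
o=readout.observe(); R=Ro.from_euler('xyz',o["tool_rot"]).as_matrix(); print("tool x",R[:,0].round(3),"y",R[:,1].round(3))
obs={}
for n in ["scene","side"]:
    im,K,W=cam(n)
    hsv=cv2.cvtColor(im,cv2.COLOR_RGB2HSV); H,S,V=[hsv[...,i].astype(int) for i in range(3)]
    roi=np.zeros(H.shape,bool)
    (x0,y0,x1,y1)=(230,140,385,300) if n=="scene" else (250,190,395,300)
    roi[y0:y1,x0:x1]=1
    m=roi&(H<18)&(H>5)&(S>140)&(V>130)
    for a,c,b,_ in blobs(m,15): print(n,"orange",a,c,b,plane(K,W,*c,.024).round(4)); 
    # white rim contours
    m=roi&(S<60)&(V>130)
    for a,c,b,mk in blobs(m,40): print(n,"white/grey",a,c,b, plane(K,W,*c,.055).round(4))
    if n=="scene":
        pass
    # lid outline
    for a,c,b,mk in blobs(roi&(V>110)&~((H<30)&(S>90)),300):
        cs,_=cv2.findContours(mk.astype(np.uint8),0,1); h=cv2.convexHull(max(cs,key=cv2.contourArea)); p=cv2.approxPolyDP(h,2.5,True)[:,0]
        print(n,"poly",a,p.tolist())
    m=roi&(H>100)&(H<125)&(S>130)&(V>60)
    for a,c,b,mk in blobs(m,60):
        cs,_=cv2.findContours(mk.astype(np.uint8),0,1); h=cv2.convexHull(max(cs,key=cv2.contourArea)); p=cv2.approxPolyDP(h,1.5,True)[:,0]
        print(n,"blue poly",p.tolist()); print([plane(K,W,*q,0.0)[:2].round(4).tolist() for q in p])
E
```

```text
tool x [-0.     0.001 -1.   ] y [ 0.225 -0.974 -0.001]
scene orange 112 [366.1 180.4] [360 174  12  14] [ 0.528  -0.0184  0.024 ]
scene white/grey 78 [255.3 146.1] [250 142  11   9] [0.7503 0.0091 0.055 ]
scene white/grey 1853 [334.  177.8] [304 158  59  41] [0.5678 0.039  0.055 ]
scene white/grey 352 [296.9 210.5] [288 199  18  24] [0.5841 0.15   0.055 ]
scene white/grey 617 [361.5 240.6] [340 225  44  32] [0.4575 0.1728 0.055 ]
scene white/grey 313 [263.2 245.8] [253 237  21  19] [0.5905 0.2497 0.055 ]
scene poly 2641 [[362, 162], [363, 176], [356, 203], [299, 223], [289, 219], [288, 199], [316, 158]]
scene poly 1140 [[382, 235], [381, 248], [370, 256], [349, 254], [340, 243], [343, 231], [355, 225], [370, 226]]
scene poly 359 [[269, 237], [274, 243], [272, 252], [266, 256], [256, 254], [253, 242], [259, 237]]
scene blue poly [[359, 188], [354, 204], [308, 199], [306, 196]]
[[0.5426, -0.0209], [0.5315, 0.0285], [0.6152, 0.0516], [0.6228, 0.045]]
side orange 77 [379.8 224.9] [374 220  11  11] [ 0.5285 -0.0205  0.024 ]
side white/grey 358 [255.5 205. ] [250 190  14  31] [0.7835 0.0839 0.055 ]
side white/grey 51 [289.2 198.4] [285 195   9   7] [0.739 0.018 0.055]
side white/grey 1491 [344.7 226.4] [309 207  69  47] [0.5613 0.0745 0.055 ]
side white/grey 228 [281.8 263.2] [273 256  18  16] [0.5879 0.2507 0.055 ]
side white/grey 457 [370.9 269.6] [352 258  39  24] [0.4433 0.1905 0.055 ]
side poly 389 [[272, 190], [263, 214], [250, 221], [250, 190]]
side poly 1862 [[378, 213], [369, 243], [317, 255], [310, 252], [309, 233], [339, 207]]
side poly 787 [[390, 266], [388, 276], [375, 282], [360, 280], [351, 268], [363, 258], [381, 259]]
side blue poly [[375, 230], [369, 244], [327, 238], [328, 235]]
[[0.5465, -0.0352], [0.5293, 0.0272], [0.6198, 0.0492], [0.625, 0.0366]]
```

The knob is near (0.528,-0.020), the case yaw is about 0.25 and its centre about (0.589,-0.006). I'll fly over the work for a wrist view.

```bash
python3 -m inch '21 34 0 0 1;21 34 0 0 1;21 34 0 0 1;21 34 0 0 1;21 34 0 0 1;21 34 0 0 1;21 34 0 0 1;21 34 0 0 1'; python3 -m inch '21 34 0 0 1;21 34 0 0 1;21 34 0 0 1;21 34 0 0 1;21 34 0 0 1;21 34 0 0 1;21 34 0 0 1;21 34 0 0 1'; python3 -m inch '21 34 0 0 1;10 34 0 0 1;0 0 0 0 1;0 0 0 0 1'
python3 - <<'E'
from h import *
im,K,W=cam("wrist"); cv2.imwrite("pics/w1.png",im[:,:,::-1]); print(readout.observe()["tool_pos"],readout.observe()["qpos"])
E
```

```text
time: 1.02
tool_pos: [0.2865, -0.2378, 0.405]
tool_rot: [2.004, 1.57, -0.912]
contact_force: [1.7, 0.8, 0.1]
opening: 0.0919
time: 1.68
tool_pos: [0.4546, 0.0346, 0.4049]
tool_rot: [2.49, 1.57, -0.424]
contact_force: [0.1, -0.9, -1.1]
opening: 0.0918
time: 2.02
tool_pos: [0.4852, 0.102, 0.4043]
tool_rot: [0.163, 1.57, -2.748]
contact_force: [-0.6, -0.0, 0.5]
opening: 0.0915
[0.48489805 0.10084732 0.40438691] [ 5.03300668e-02  2.88229468e-01  1.60315079e+00 -5.64193279e-04
  1.25120683e+00  1.39268498e+00]
```

View pics/w1.png

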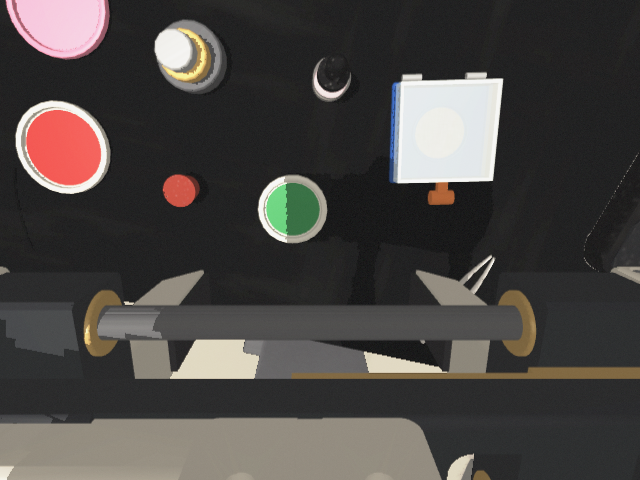

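The wrist view shows the knob at (441,198), the small disc's top at (174,48), the green rest at (292,209) and the red rest at (63,147). The dropper is at (332,78). Measuring these now.

```bash
python3 - <<'E'
from h import *
im,K,W=cam("wrist")
hsv=cv2.cvtColor(im,cv2.COLOR_RGB2HSV); H,S,V=[hsv[...,i].astype(int) for i in range(3)]
def fit(mask,z,name,amin=100):
    for a,c,b,mk in blobs(mask,amin):
        cs,_=cv2.findContours(mk.astype(np.uint8),0,1); ct=max(cs,key=cv2.contourArea)
        P=np.array([plane(K,W,*p[0],z)[:2] for p in ct])
        hull=P[cv2.convexHull((P*1e4).astype(np.float32),returnPoints=False)[:,0]].astype(np.float32)
        (cx,cy),r=cv2.minEnclosingCircle(P.astype(np.float32))
        e=cv2.fitEllipse((P*1000).astype(np.float32))
        print(name,a,c,"minEnc",round(cx,4),round(cy,4),"r",round(r,4),"ell",np.round(e[0],1),np.round(e[1],1))
def roi(x0,y0,x1,y1):
    m=np.zeros(H.shape,bool); m[y0:y1,x0:x1]=1; return m
fit(roi(0,90,120,210)&(V>90),.0085,"restL outer")
fit(roi(0,90,120,210)&(S>150)&(V>80),.004,"red floor")
fit(roi(245,160,340,250)&(V>70),.0085,"restB outer")
fit(roi(140,10,210,80)&(S<40)&(V>150),.055,"small top")
fit(roi(140,10,240,100)&(V>60),.022,"stack all (large top)")
fit(roi(300,50,360,110)&(V>80),.0,"dropper")
m=roi(400,160,480,230)&(H<18)&(S>130)&(V>80)
for a,c,b,mk in blobs(m,20):
    ys,xs=np.nonzero(mk); print("orange",a,c,b)
    for y in range(b[1],b[1]+b[3]): 
        xx=xs[ys==y]; print(y,xx.min(),xx.max(),end="; ")
m=roi(385,60,515,200)&(V>110)&~((H<18)&(S>130))
for a,c,b,mk in blobs(m,300):
    cs,_=cv2.findContours(mk.astype(np.uint8),0,1); h=cv2.convexHull(max(cs,key=cv2.contourArea)); p=cv2.approxPolyDP(h,2.5,True)[:,0]
    print("\nlid",a,p.tolist())
cr=cv2.resize(im[60:220,380:520],None,fx=4,fy=4,interpolation=cv2.INTER_CUBIC); cv2.imwrite("pics/w1case.png",cr[:560,:,::-1])
E
```

```text
restL outer 6927 [ 60.8 146.5] minEnc 0.4864 0.3526 r 0.0466 ell [486.6 352.7] [89.4 92.3]
red floor 4234 [ 61.6 146.9] minEnc 0.486 0.3549 r 0.0365 ell [486.1 354.9] [71.4 72. ]
restB outer 3799 [290.9 208. ] minEnc 0.4784 0.1175 r 0.0364 ell [478.5 117.8] [71.2 71.7]
small top 1233 [171.2  48.3] minEnc 0.5945 0.2408 r 0.0159 ell [594.7 240.7] [29.9 30.4]
stack all (large top) 4091 [188.3  55.5] minEnc 0.5972 0.2377 r 0.0332 ell [596.2 237.3] [58.3 64.8]
dropper 463 [324.8  86.9] minEnc 0.6099 0.1104 r 0.02 ell [614.7 108.8] [34.  46.2]
orange 473 [439.7 193.9] [427 182  27  22]
182 434 446; 183 434 446; 184 434 446; 185 434 446; 186 434 446; 187 434 446; 188 434 446; 189 430 451; 190 428 451; 191 427 452; 192 427 452; 193 427 452; 194 427 452; 195 427 453; 196 427 453; 197 427 453; 198 427 452; 199 427 452; 200 427 452; 201 427 452; 202 427 451; 203 428 449; 
lid 11288 [[501, 78], [491, 179], [404, 182], [389, 179], [392, 82], [402, 73], [484, 71]]
```

View pics/w1case.png

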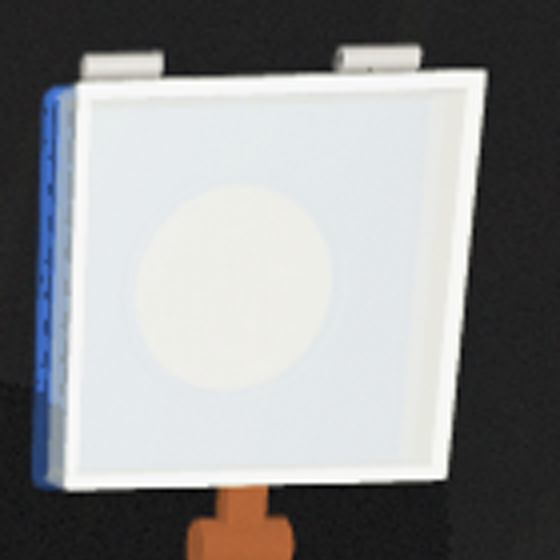

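```bash
python3 - <<'E'
from h import *
im,K,W=cam("wrist")
c=np.array([plane(K,W,u,v,.032)[:2] for u,v in [(399,81.3),(501.5,78),(491.5,179.5),(396.5,182)]])
print(c.round(4), c.mean(0)); 
for i in range(4):
    d=c[(i+1)%4]-c[i]; print(np.linalg.norm(d).round(4), np.degrees(np.arctan2(d[1],d[0])).round(1))
for z in (.024,.028): print("knob",plane(K,W,440,196.5,z).round(4), plane(K,W,427,196.5,z)[:2],plane(K,W,453,196.5,z)[:2])
print("brass/bottle base"); 
for uv in [(332,83)]: print(plane(K,W,*uv,.05))
E
```

```text
[[ 0.6172  0.0475]
 [ 0.6403 -0.0404]
 [ 0.5535 -0.0629]
 [ 0.5309  0.0244]] [ 0.58548611 -0.00786912]
0.0909 -75.3
0.0897 -165.4
0.0902 104.5
0.0893 15.0
knob [ 0.5265 -0.0234  0.024 ] [ 0.52357742 -0.01093237] [ 0.52933472 -0.03584753]
knob [ 0.5267 -0.0219  0.028 ] [ 0.52388317 -0.00954603] [ 0.52957673 -0.03418534]
brass/bottle base
[0.59976495 0.10576096 0.05      ]
```

Case yaw is about 14.8° with its centre at (0.5855,-0.008), and the knob is at (0.5265,-0.0228), which matches the given geometry. The dropper is about 115 mm from the nest, so I'll turn the gripper about 20° away from it when placing. Moving above the knob.

```bash
python3 -m inch '10 -31 -10 0.031 0.6;10 -31 -20 0 0.6;10 -31 -20 0 0.6;11 -30 -20 0 0.6;0 0 -35 0 0.6;0 0 -35 0 0.6;0 0 0 0 0.6;0 0 0 0 0.6'
python3 - <<'E'
from h import *
o=readout.observe(); print(o["tool_pos"], Ro.from_euler('xyz',o["tool_rot"]).as_matrix()[:,1])
im,K,W=cam("wrist"); cv2.imwrite("pics/w2.png",im[:,:,::-1])
hsv=cv2.cvtColor(im,cv2.COLOR_RGB2HSV); H,S,V=[hsv[...,i].astype(int) for i in range(3)]
m=(H<12)&(S>150)&(V>80)
for a,c,b,mk in blobs(m,100): print(a,c,b,plane(K,W,*c,.026))
print("pred",proj(K,W,[.5265,-.0228,.024]))
print("tip line", [proj(K,W,o["tool_pos"]+np.array([0,0,-.159])) ])
S1=cam("scene");S2=cam("side")
print("bottle tri",tri((*S1[1:],297,210.5),(*S2[1:],317,242)))
E
```

```text
time: 2.83
tool_pos: [0.5254, -0.0237, 0.2642]
tool_rot: [-0.395, 1.567, 3.002]
contact_force: [1.0, 0.4, 1.0]
opening: 0.0552
[ 0.52538137 -0.02371267  0.26416922] [ 0.25293875 -0.96748122 -0.00144094]
981 [305.2 244.4] [287 226  37  33] [ 0.52895692 -0.02084402  0.026     ]
pred [307.2918775  247.92859195]
tip line [array([307.37133009, 307.84719842])]
bottle tri [0.5961941  0.12625793 0.03405026]
```

View pics/w2.png

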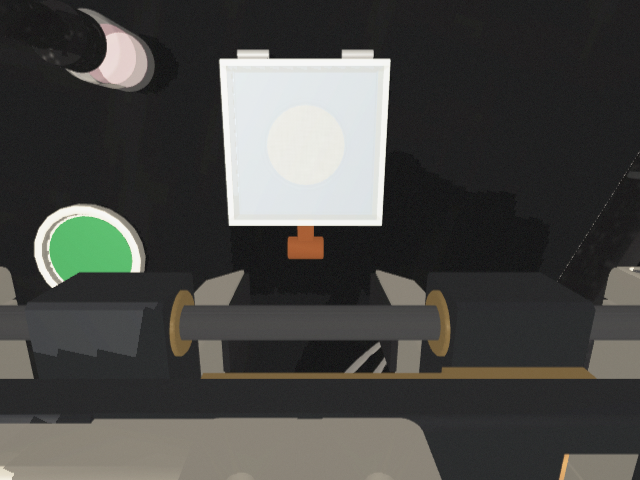

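```bash
python3 - <<'E'
from h import *
im,K,W=cam("wrist")
print([plane(K,W,u,v,0)[:2].round(4) for u,v in [(122,60),(152,66),(100,86),(127,90)]])
for p in ([.596,.107,0],[.596,.126,0],[.61,.113,0]): print(proj(K,W,p))
c=[plane(K,W,u,v,.032)[:2] for u,v in [(221,60),(390,60),(383,226),(229,226)]]; print(np.mean(c,0)); 
cr=cv2.resize(im[0:110,20:180],None,fx=4,fy=4); cv2.imwrite("pics/w2b.png",cr[:,:,::-1])
E
```

```text
[array([0.6098, 0.117 ]), array([0.6111, 0.0986]), array([0.5913, 0.1283]), array([0.5933, 0.1116])]
[134.98606455  87.4944383 ]
[104.61323226  79.1938281 ]
[128.47292422  61.40807184]
[ 0.5884855  -0.00602344]
```

View pics/w2b.png

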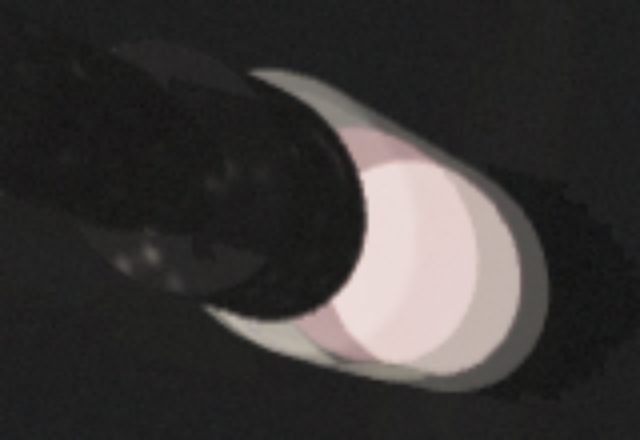

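The bottle base is at about (0.604,0.110), and the knob is at (305,247), centred between the fingers. Descending and pinching.

```bash
python3 -m inch '1 1 -35 0 0.6;0 0 -30 0 0.6;0 0 -5 0 0.6;0 0 0 0 0.6;0 0 0 0 0;0 0 0 0 0;0 0 0 0 0;0 0 0 0 0' 12
python3 -m inch '0 0 0 0 0;0 0 0 0 0' 
python3 - <<'E'
from h import *
for n in ["wrist","scene"]:
    im,K,W=cam(n); 
    if n=="scene": im=cv2.resize(im[120:270,250:450],None,fx=4,fy=4)
    cv2.imwrite(f"pics/g3{n}.png",im[:,:,::-1])
E
```

```text
time: 3.7
tool_pos: [0.5275, -0.0216, 0.1962]
tool_rot: [2.658, 1.568, -0.225]
contact_force: [0.0, 0.7, -0.1]
opening: 0.0332
time: 3.87
tool_pos: [0.527, -0.0207, 0.1953]
tool_rot: [-2.0, 1.569, 1.398]
contact_force: [-1.0, 6.0, 6.1]
opening: 0.0217
```

View pics/g3wrist.png

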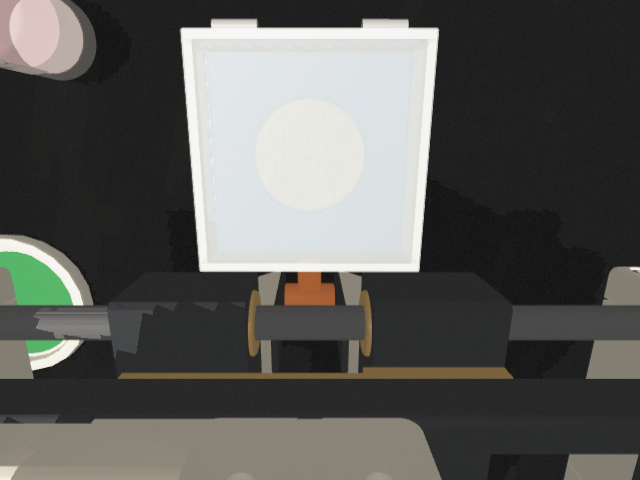

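View pics/g3scene.png

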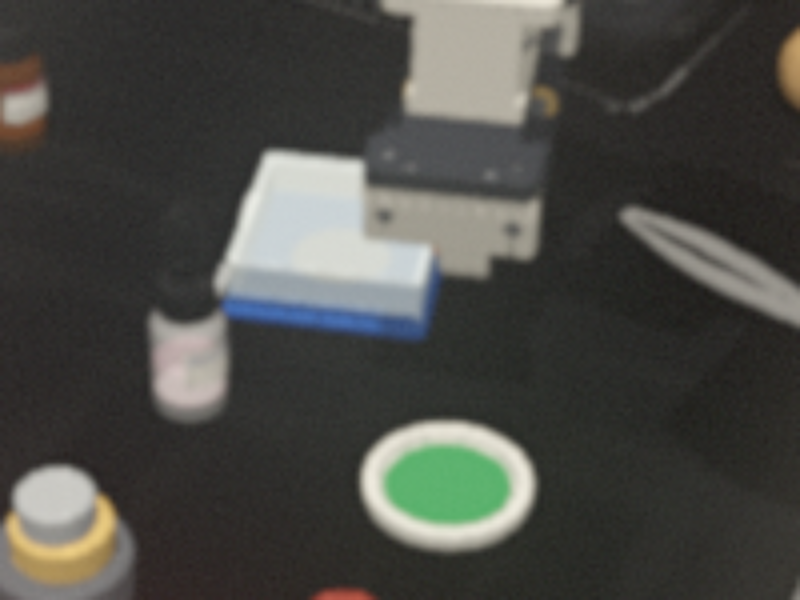

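The knob is pinched: the opening is 21.7 mm, matching its 22 mm length. Computing the arc.

```bash
python3 - <<'E'
import numpy as np
a=0.128+np.array([0,.1,.25,.42,.6,.78,.96,1.14,1.32,1.48,1.62,1.72])
lx=-110*np.cos(a); z=110*np.sin(a); psi=.2583
P=np.c_[lx*np.cos(psi),lx*np.sin(psi),z]; P=P.round(1); print(np.diff(P,axis=0).round(1))
E
```

```text
[[ 1.9  0.5 10.9]
 [ 4.8  1.3 15.7]
 [ 8.   2.1 16.7]
 [11.4  3.  15.9]
 [14.   3.7 13.5]
 [16.   4.3 10.7]
 [17.7  4.6  7.6]
 [18.7  5.   4.2]
 [17.   4.4  0.7]
 [14.7  4.  -1.6]
 [10.4  2.7 -2.5]]
```

```bash
python3 -m inch '1.9 0.5 10.9 0 0;4.8 1.3 15.7 0 0;8 2.1 16.7 0 0;11.4 3 15.9 0 0'; python3 -m inch '0 0 0 0 0'
python3 - <<'E'
from h import *
im,K,W=cam("scene"); im=cv2.resize(im[80:230,250:450],None,fx=4,fy=4)
cv2.imwrite("pics/g4.png",im[:,:,::-1])
E
```

```text
time: 4.3
tool_pos: [0.5525, -0.014, 0.2543]
tool_rot: [-0.664, 1.568, 2.736]
contact_force: [1.9, 3.9, -3.9]
opening: 0.0215
time: 4.38
tool_pos: [0.5542, -0.0134, 0.2569]
tool_rot: [-2.806, 1.568, 0.594]
contact_force: [-4.3, 3.9, 3.6]
opening: 0.0221
```

View pics/g4.png

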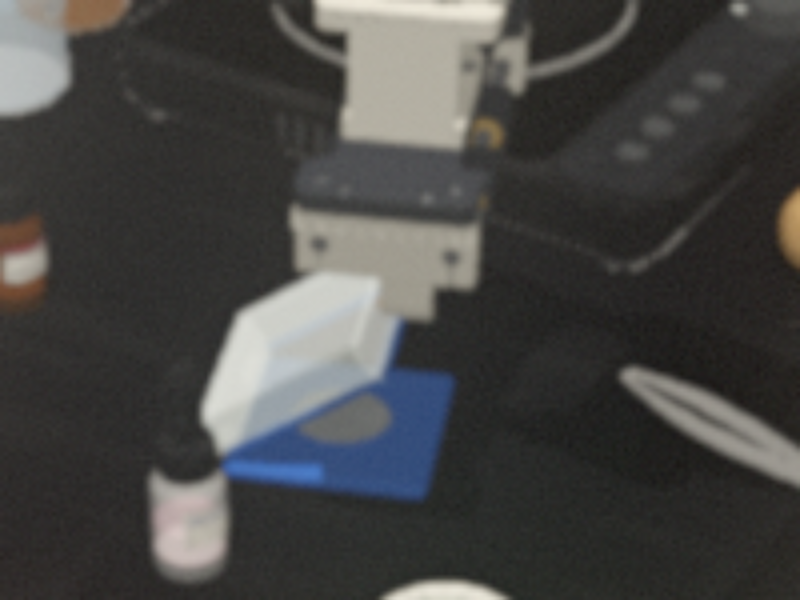

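The lid follows the gripper and is about 0.6 rad open, with the bottle clear. Continuing.

```bash
python3 -m inch '14 3.7 13.5 0 0;16 4.3 10.7 0 0;17.7 4.6 7.6 0 0;18.7 5 4.2 0 0;17 4.4 0.7 0 0;14.7 4 -1.6 0 0;10.4 2.7 -2.5 0 0;0 0 0 0 0'; python3 -m inch '0 0 0 0 0'
python3 - <<'E'
from h import *
im,K,W=cam("scene"); im=cv2.resize(im[80:230,250:450],None,fx=4,fy=4)
cv2.imwrite("pics/g5.png",im[:,:,::-1])
E
```

```text
time: 5.1
tool_pos: [0.6633, 0.0152, 0.287]
tool_rot: [-3.066, 1.567, 0.334]
contact_force: [-0.3, 5.1, 6.6]
opening: 0.0219
time: 5.18
tool_pos: [0.6623, 0.0149, 0.2873]
tool_rot: [-3.006, 1.568, 0.394]
contact_force: [0.5, 3.7, 4.8]
opening: 0.0219
```

View pics/g5.png

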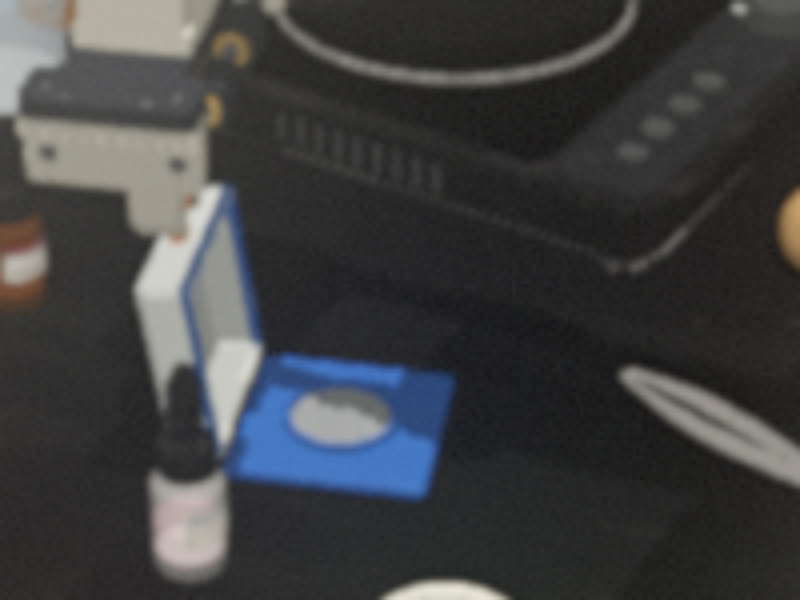

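The lid is past vertical at about 1.7 rad. Releasing, lifting and moving over to view the stack.

```bash
python3 -m inch '0 0 0 0 0.42;0 0 0 0 0.42;0 0 0 0 0.42;0 0 30 0 0.42;0 0 40 0 0.42;-20 30 0 0 0.5;-20 36 0 0 0.6;-20 36 0 0 0.6'; python3 -m inch '-20 36 0 0 0.6;-20 36 0 0 0.6;-20 36 0 0 0.6;0 5 -25 0 0.6;0 0 -25 0 0.6;0 0 0 0 0.6;0 0 0 0 0.6'
python3 - <<'E'
from h import *
im,K,W=cam("wrist"); cv2.imwrite("pics/w6.png",im[:,:,::-1])
im,K,W=cam("scene"); im=cv2.resize(im[130:280,230:430],None,fx=4,fy=4)
cv2.imwrite("pics/g6.png",im[:,:,::-1])
E
```

```text
time: 5.9
tool_pos: [0.6008, 0.1158, 0.3569]
tool_rot: [2.285, 1.57, -0.601]
contact_force: [1.1, 0.8, 0.5]
opening: 0.053
time: 6.48
tool_pos: [0.5414, 0.2287, 0.3056]
tool_rot: [0.146, 1.567, -2.738]
contact_force: [-0.5, -0.6, 0.5]
opening: 0.0552
```

View pics/w6.png

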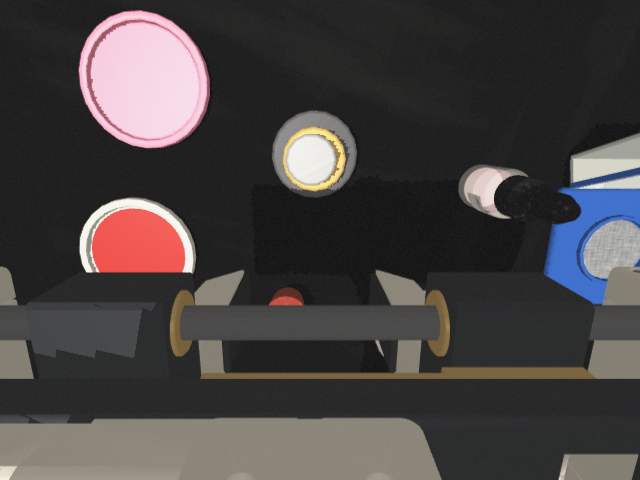

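View pics/g6.png

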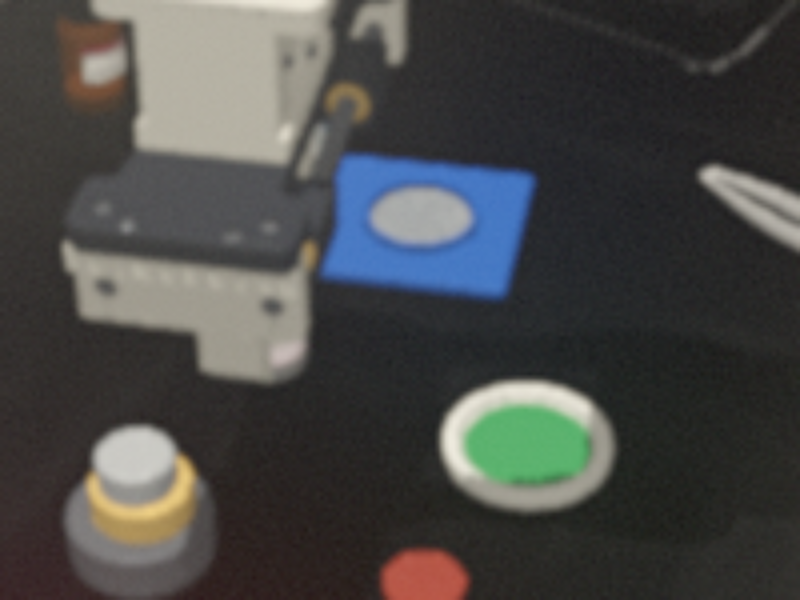

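The small disc's top is at (311,160), the nest at (615,250) and the lid open at the top right. Measuring.

```bash
cat > st.py <<'E'
from h import *
def stack(x0=250,y0=90,x1=380,y1=215):
    im,K,W=cam("wrist")
    hsv=cv2.cvtColor(im,cv2.COLOR_RGB2HSV); H,S,V=[hsv[...,i].astype(int) for i in range(3)]
    r=np.zeros(H.shape,bool); r[y0:y1,x0:x1]=1
    def f(m,z,name):
        bl=blobs(m,150)
        if not bl: print(name,"none"); return
        a,c,b,mk=max(bl,key=lambda t:t[0])
        cs,_=cv2.findContours(mk.astype(np.uint8),0,1); ct=cv2.convexHull(max(cs,key=cv2.contourArea))
        P=np.array([plane(K,W,*p[0],z)[:2] for p in ct],np.float32)
        (cx,cy),rr=cv2.minEnclosingCircle(P*1000); e=cv2.fitEllipse(P*1000)
        print(name,c,"circ",round(cx,1),round(cy,1),"d",round(2*rr,1),"ell",np.round(e[0],1),np.round(e[1],1))
    f(r&(S<35)&(V>150),.055,"small")
    f(r&(((H>10)&(H<32)&(S>60)&(V>90))|((S<35)&(V>150))),.039,"brass")
    f(r&(V>55),.022,"large")
    return im,K,W
E
python3 - <<'E'
from st import *
o=readout.observe(); print(o["tool_pos"], Ro.from_euler('xyz',o["tool_rot"]).as_matrix()[:,:2].round(4).tolist())
stack()
im,K,W=cam("scene")
c=im[130:280,230:430]; hsv=cv2.cvtColor(im,cv2.COLOR_RGB2HSV)
m=np.zeros(im.shape[:2],bool); m[170:200,318:352]=1; m&=(hsv[...,1]<60)&(hsv[...,2]>90)
for a,cc,b,_ in blobs(m,50): print("nest",a,cc,b,plane(K,W,*cc,.008))
E
```

```text
[0.54234079 0.22848352 0.30770975] [[0.0015, 0.2539], [0.0001, -0.9672], [-1.0, 0.0003]]
small [309.8 162.3] circ 594.6 240.8 d 31.1 ell [594.8 240.9] [30.3 30.9]
brass [313.  161.6] circ 594.6 238.8 d 42.2 ell [594.7 238.6] [41.5 41.7]
large [313.2 156.6] circ 596.7 238.8 d 59.8 ell [596.8 238.8] [59.2 59.4]
nest 273 [334.9 183.4] [323 177  25  14] [ 0.58602512 -0.00466683  0.008     ]
```

All three discs measure true to size. Now picking the small one at (0.5947,0.2408), with the tips 6 mm above the brass.

```bash
python3 -m inch '27 6 -10 0 0.6;26 6 -10 0 0.6;0 0 -24 0 0.6;0 0 -20 0 0.6;0 0 -15 0 0.6;0 0 -5 0 0.6;0 0 0 0 0.6;0 0 0 0 0.6' 15
python3 - <<'E'
from h import *
im,K,W=cam("wrist"); cv2.imwrite("pics/w7.png",im[:,:,::-1])
im,K,W=cam("side"); im=cv2.resize(im[210:320,230:390],None,fx=5,fy=5)
cv2.imwrite("pics/s7.png",im[:,:,::-1])
E
```

```text
time: 7.35
tool_pos: [0.5952, 0.2409, 0.2238]
tool_rot: [3.098, 1.569, 0.214]
contact_force: [0.6, 0.6, 0.9]
opening: 0.0549
```

View pics/w7.png

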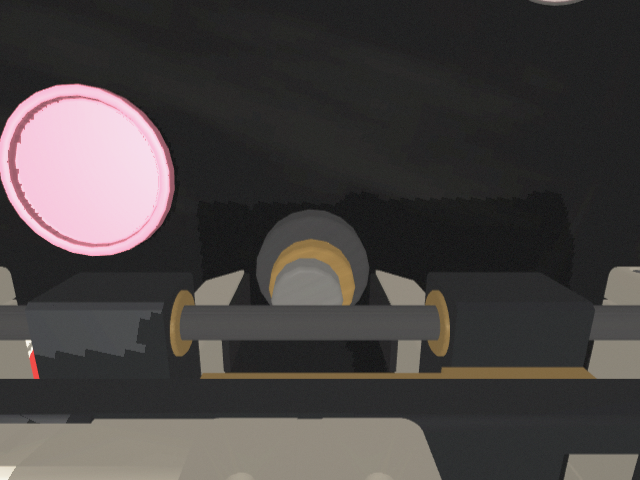

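View pics/s7.png

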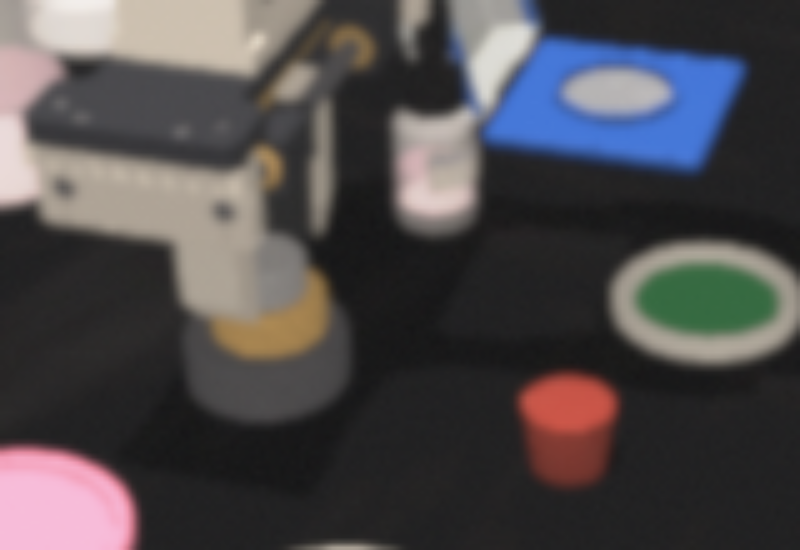

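The small disc is centred between the fingers at (308,285), with the tips above the brass. Closing and lifting.

```bash
python3 -m inch '0 0 0 0 0.2;0 0 0 0 0.2;0 0 0 0 0.2;0 0 0 0 0.2;0 0 8 0 0.2;0 0 20 0 0.2;0 0 35 0 0.2;0 0 35 0 0.2' 20
python3 - <<'E'
from h import *
im,K,W=cam("wrist"); cv2.imwrite("pics/w8.png",im[:,:,::-1])
im,K,W=cam("side"); im=cv2.resize(im[180:290,230:390],None,fx=5,fy=5)
cv2.imwrite("pics/s8.png",im[:,:,::-1])
E
```

```text
time: 8.12
tool_pos: [0.5943, 0.2409, 0.3209]
tool_rot: [0.042, 1.568, -2.842]
contact_force: [1.3, -0.2, -1.0]
opening: 0.0308
```

View pics/w8.png

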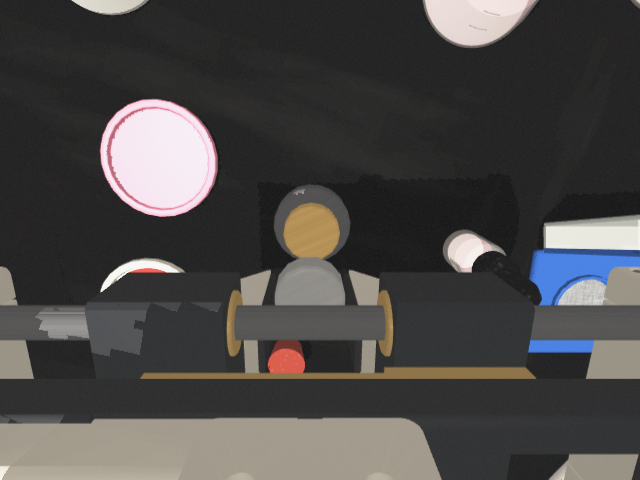

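View pics/s8.png

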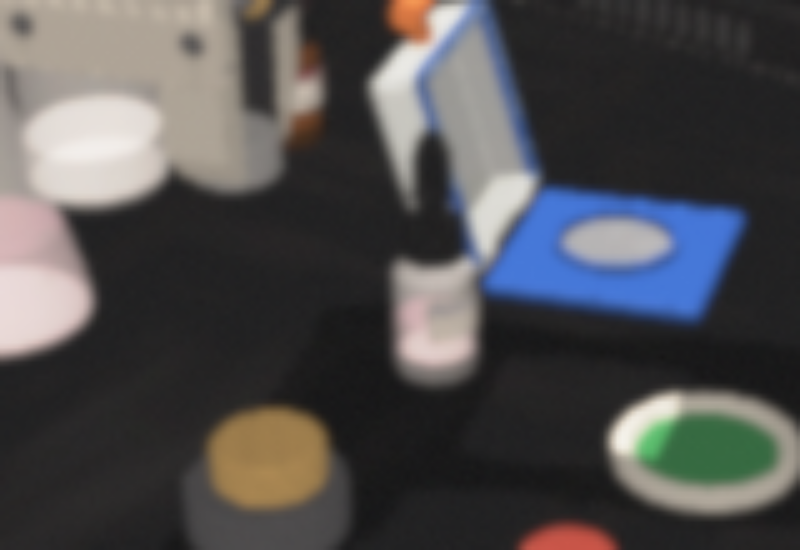

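The small disc is held, the brass stayed put and the lid is fully open. Carrying to the case while turning +0.35 rad.

```bash
python3 -m inch '-7 -35 0 0.044 0.2;-7 -35 0 0.044 0.2;-7 -35 0 0.044 0.2;-7 -35 0 0.044 0.2;-7 -35 0 0.044 0.2;-7 -35 0 0.044 0.2;-7 -35 0 0.044 0.2;-7 -35 0 0.044 0.2'; python3 -m inch '0 0 0 0 0.2;0 0 0 0 0.2;0 0 0 0 0.2'
python3 - <<'E'
from h import *
o=readout.observe(); print(o["tool_pos"], Ro.from_euler('xyz',o["tool_rot"]).as_matrix()[:,:2].round(4).tolist())
im,K,W=cam("wrist"); cv2.imwrite("pics/w9.png",im[:,:,::-1])
hsv=cv2.cvtColor(im,cv2.COLOR_RGB2HSV); H,S,V=[hsv[...,i].astype(int) for i in range(3)]
m=(S<60)&(V>60)
for a,c,b,mk in blobs(m,800):
    if b[1]>260: continue
    cs,_=cv2.findContours(mk.astype(np.uint8),0,1); ct=max(cs,key=cv2.contourArea)
    P=np.array([plane(K,W,*p[0],.008)[:2] for p in ct],np.float32)*1000; e=cv2.fitEllipse(P); print(a,c,b,np.round(e[0],1),np.round(e[1],1))
E
```

```text
time: 8.88
tool_pos: [0.5379, -0.0405, 0.3206]
tool_rot: [0.066, 1.571, -2.464]
contact_force: [1.9, 0.3, -1.4]
opening: 0.0311
time: 9.13
tool_pos: [0.5386, -0.0388, 0.3205]
tool_rot: [-2.122, 1.57, 1.629]
contact_force: [-0.2, 0.1, -1.3]
opening: 0.0309
[ 0.53864218 -0.03878023  0.3205442 ] [[-0.0, 0.5717], [0.0004, -0.8205], [-1.0, -0.0003]]
1850 [190.9  35.8] [141   0  76  61] [605.6 118.4] [34.  55.3]
10131 [344.8  52.8] [272   0 160 112] [658.3  10.5] [ 56.5 123.2]
2329 [418.7  13.6] [350   0 109  41] [710.5 -18.6] [21.3 85.1]
3091 [308.5 151.8] [278 120  62  64] [585.8  -6. ] [47.2 47.4]
3202 [101.2 173.2] [ 54 127  97  94] [478.8 116.9] [71.8 74.7]
11633 [308.3 312.6] [234 256 152 117] [466.3 -88.8] [113.7 131.4]
```

View pics/w9.png

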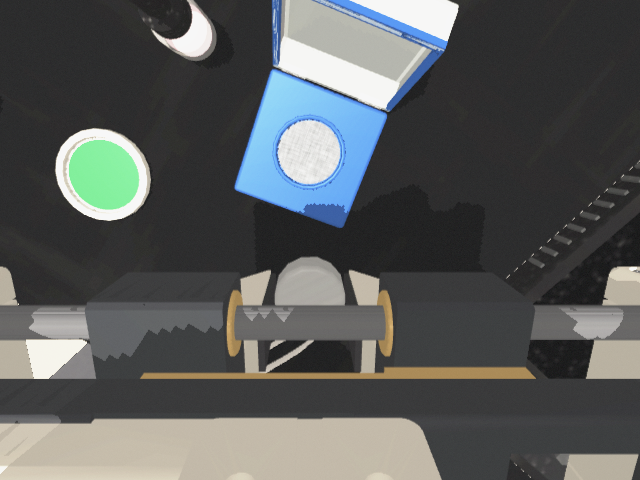

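The nest is at (0.5858,-0.006), agreeing with the other estimates. Descending over it, then a check.

```bash
python3 -m inch '24 17 0 0 0.2;23 17 -10 0 0.2;0 0 -35 0 0.2;0 0 -35 0 0.2;0 0 -25 0 0.2;0 0 0 0 0.2;0 0 0 0 0.2'
python3 - <<'E'
from h import *
o=readout.observe(); print(o["tool_pos"],o["contact_force"])
im,K,W=cam("side"); im=cv2.resize(im[150:270,290:450],None,fx=5,fy=5)
cv2.imwrite("pics/s10.png",im[:,:,::-1])
E
```

```text
time: 9.77
tool_pos: [0.5856, -0.0036, 0.2147]
tool_rot: [-0.777, 1.568, 2.976]
contact_force: [-1.0, -0.3, -0.0]
opening: 0.0307
[ 0.58555863 -0.00355492  0.21465758] [-0.97655607 -0.31091651 -0.04160217]
```

View pics/s10.png

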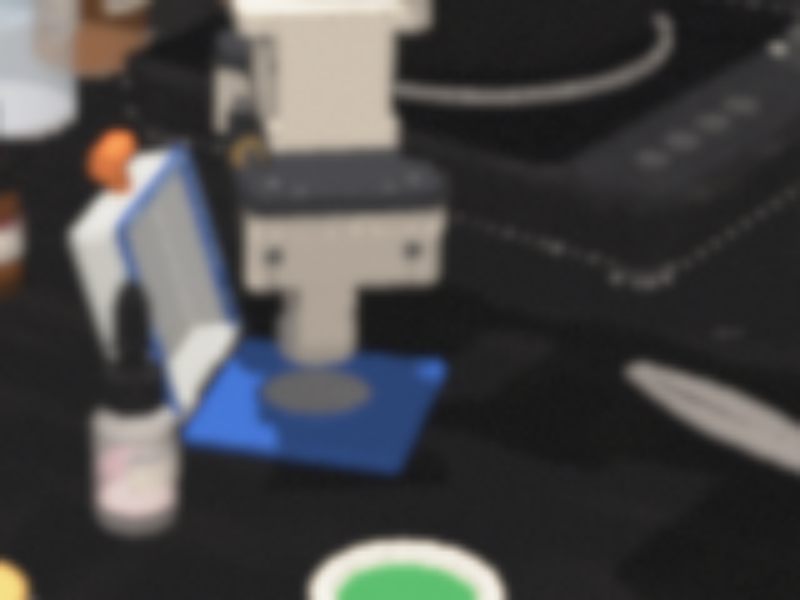

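The gripper clears the bottle and lid, and the disc is over the nest. Lowering.

```bash
python3 -m inch '0 -1 -12 0 0.2;0 0 -6 0 0.2;0 0 -4 0 0.2;0 0 0 0 0.2;0 0 0 0 0.2'
```

```text
time: 10.23
tool_pos: [0.5857, -0.0061, 0.1937]
tool_rot: [1.566, 1.571, -0.966]
contact_force: [0.0, 1.3, -0.9]
opening: 0.0312
```

```bash
python3 -m inch '0 0 -1 0 0.2;0 0 0 0 0.5;0 0 0 0 0.5;0 0 0 0 0.5;0 0 10 0 0.5;0 0 30 0 0.5;0 0 40 0 0.5;0 0 40 0 0.5'; python3 -m inch '-20 -20 0 0 0.5;-20 -20 0 0 0.5;0 0 0 0 0.5'
python3 - <<'E'
from h import *
o=readout.observe(); print(o["tool_pos"],o["contact_force"])
im,K,W=cam("wrist"); cv2.imwrite("pics/w11.png",im[:,:,::-1])
E
```

```text
time: 10.9
tool_pos: [0.5853, -0.0059, 0.314]
tool_rot: [-0.701, 1.569, 3.05]
contact_force: [0.7, 0.0, 0.7]
opening: 0.046
time: 11.15
tool_pos: [0.5433, -0.048, 0.3142]
tool_rot: [0.73, 1.569, -1.803]
contact_force: [0.9, -0.1, 0.1]
opening: 0.0458
[ 0.54325878 -0.04798068  0.31415841] [ 0.85676687 -0.09500786  0.12720579]
```

View pics/w11.png

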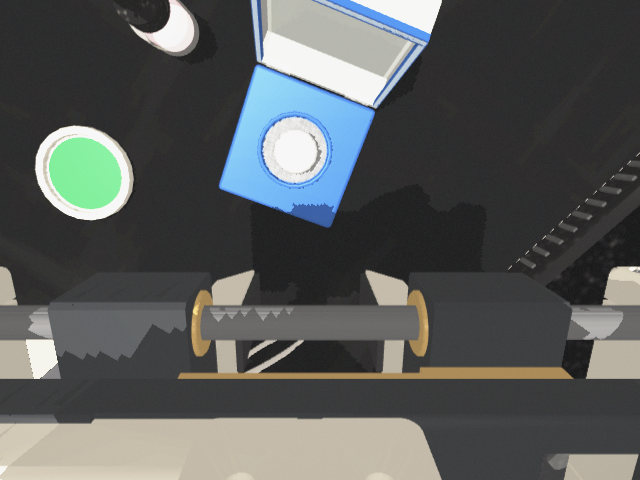

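The small disc lies flat in the nest at (295,150). Now to pinch the open knob, expected at (0.674,0.017,0.111), and shut the lid.

```bash
python3 -m inch '16.4 8.2 2 -0.044 0.5;16.4 8.2 2 -0.044 0.5;16.4 8.2 2 -0.044 0.5;16.4 8.2 2 -0.044 0.5;16.4 8.2 2 -0.044 0.5;16.4 8.2 2 -0.044 0.5;16.4 8.2 2 -0.044 0.5;16.4 8.2 2 -0.044 0.5'; python3 -m inch '0 0 0 0 0.5;0 0 0 0 0.5'
python3 - <<'E'
from h import *
o=readout.observe(); print(o["tool_pos"],Ro.from_euler('xyz',o["tool_rot"]).as_matrix()[:,1])
im,K,W=cam("wrist"); cv2.imwrite("pics/w12.png",im[:,:,::-1]); print(proj(K,W,[.6743,.0174,.111]))
S=[]
for n in ("scene","side"):
    im,K,W=cam(n); p=proj(K,W,[.6743,.0174,.111]); print(p)
    x,y=int(p[0]),int(p[1]); cr=im[y-50:y+70,x-80:x+80].copy(); cr=cv2.resize(cr,None,fx=4,fy=4); cv2.circle(cr,(int((p[0]-x+80)*4),int((p[1]-y+50)*4)),4,(0,255,0),1); S.append(cr)
cv2.imwrite("pics/s12.png",cv2.resize(np.hstack(S),(800,300))[:,:,::-1])
E
```

```text
time: 11.87
tool_pos: [0.6779, 0.0209, 0.3289]
tool_rot: [-2.736, 1.57, 0.662]
contact_force: [0.2, 0.5, 0.3]
opening: 0.0458
time: 12.03
tool_pos: [0.6773, 0.0206, 0.3282]
tool_rot: [-0.428, 1.571, 2.973]
contact_force: [-0.8, -0.2, 0.3]
opening: 0.0461
[0.67730315 0.02060956 0.32816899] [ 2.56960263e-01 -9.66421965e-01 -8.89124450e-05]
[311.67138756 269.34782749]
[286.15053021 131.73189957]
[312.32090282 180.55609677]
```

View pics/w12.png

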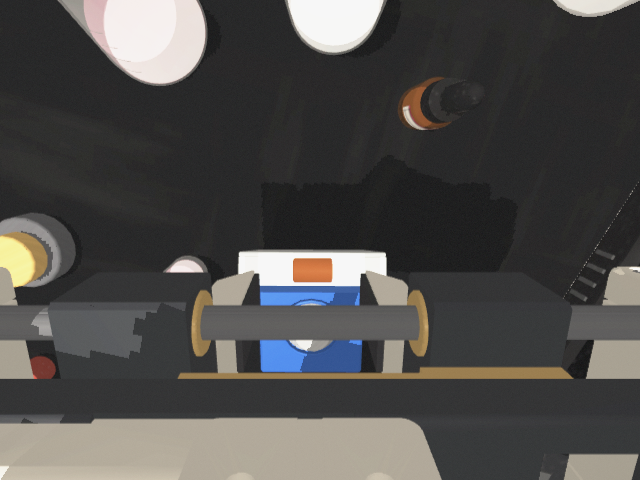

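View pics/s12.png

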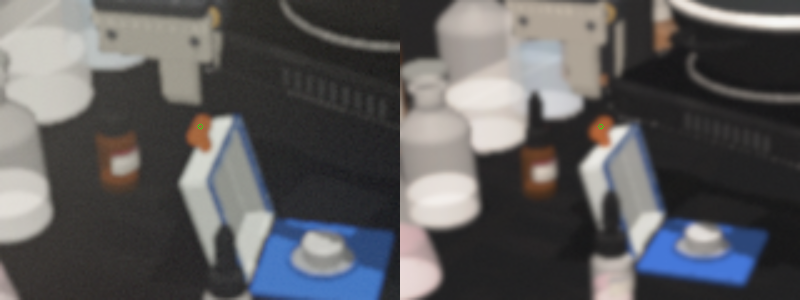

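The predicted knob point falls on the orange roller in all three views. Descending and pinching.

```bash
python3 -m inch '-3 -3 -20 0 0.5;0 0 -20 0 0.5;0 0 -7 0 0.5;0 0 0 0 0.5;0 0 0 0 0;0 0 0 0 0;0 0 0 0 0;0 0 0 0 0' 12
python3 - <<'E'
import numpy as np
a=0.128+np.array([1.85,1.75,1.62,1.48,1.32,1.14,.96,.78,.6,.45,.3,.18,.09,.03,-0.01])
lx=-110*np.cos(a); z=110*np.sin(a); psi=.2583
P=np.c_[lx*np.cos(psi),lx*np.sin(psi),z]; P=P.round(1); print(np.diff(P,axis=0).round(1))
E
```

```text
time: 12.85
tool_pos: [0.6741, 0.0168, 0.2828]
tool_rot: [3.061, 1.569, 0.178]
contact_force: [-1.4, 10.1, 4.4]
opening: 0.0237
[[ -9.9  -2.6   3.9]
 [-13.5  -3.5   3.4]
 [-14.7  -4.    1.6]
 [-17.   -4.4  -0.7]
 [-18.7  -5.   -4.2]
 [-17.7  -4.6  -7.6]
 [-16.   -4.3 -10.7]
 [-14.   -3.7 -13.5]
 [ -9.7  -2.5 -13.1]
 [ -7.7  -2.1 -14.4]
 [ -4.5  -1.2 -12.4]
 [ -2.5  -0.6  -9.5]
 [ -1.2  -0.3  -6.5]
 [ -0.6  -0.2  -4.4]]
```

```bash
python3 -m inch '-0.4 1.5 0 0 0;-9.9 -2.6 3.9 0 0;-13.5 -3.5 3.4 0 0;-14.7 -4 1.6 0 0;-17 -4.4 -0.7 0 0;-18.7 -5 -4.2 0 0;0 0 0 0 0'
python3 - <<'E'
from h import *
im,K,W=cam("scene"); im=cv2.resize(im[80:230,250:450],None,fx=4,fy=4)
cv2.imwrite("pics/g13.png",im[:,:,::-1])
E
```

```text
time: 13.43
tool_pos: [0.5973, -0.0019, 0.2857]
tool_rot: [0.043, 1.568, -2.841]
contact_force: [-1.3, 0.3, 2.5]
opening: 0.022
```

View pics/g13.png

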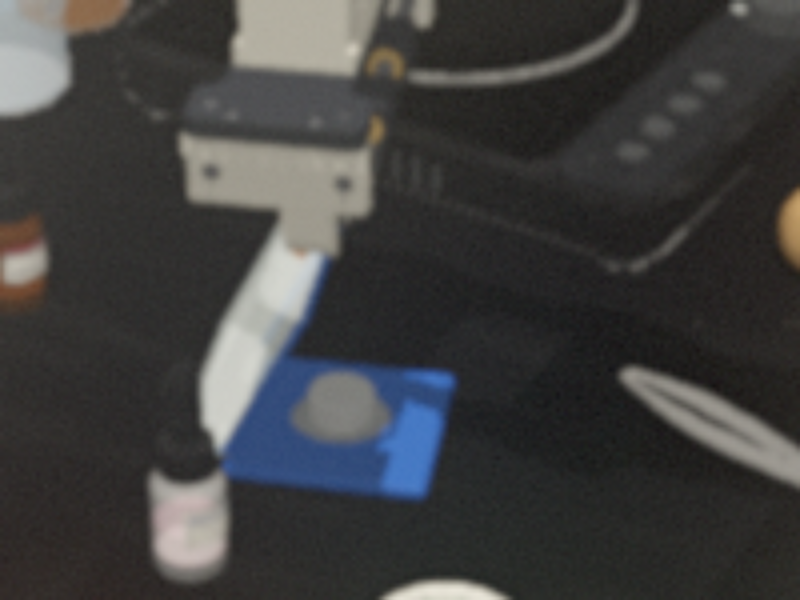

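The knob is still held and the lid is swinging down. Continuing to shut.

```bash
python3 -m inch '-17.7 -4.6 -7.6 0 0;-16 -4.3 -10.7 0 0;-14 -3.7 -13.5 0 0;-9.7 -2.5 -13.1 0 0;-7.7 -2.1 -14.4 0 0;0 0 0 0 0'; python3 -m inch '-4.5 -1.2 -12.4 0 0;-2.5 -0.6 -9.5 0 0;-1.2 -0.3 -6.5 0 0;-0.3 -0.1 -3 0 0;0 0 0 0 0;0 0 0 0 0'
python3 - <<'E'
from h import *
im,K,W=cam("scene"); im=cv2.resize(im[80:230,250:450],None,fx=4,fy=4)
cv2.imwrite("pics/g14.png",im[:,:,::-1])
E
```

```text
time: 13.98
tool_pos: [0.5339, -0.0186, 0.2245]
tool_rot: [-0.349, 1.568, 3.05]
contact_force: [-2.1, 1.3, 0.5]
opening: 0.0218
time: 14.48
tool_pos: [0.5264, -0.0205, 0.1951]
tool_rot: [-0.638, 1.57, 2.762]
contact_force: [-2.0, 1.4, 0.5]
opening: 0.0218
```

View pics/g14.png

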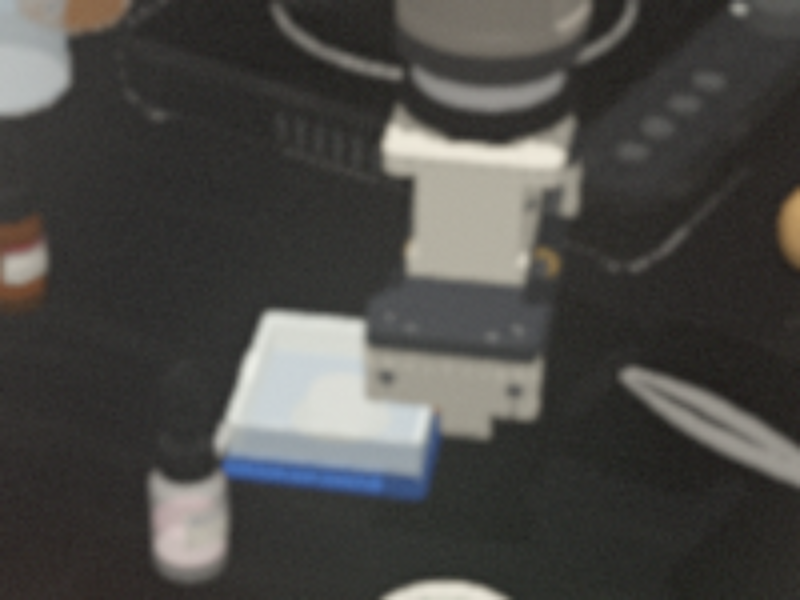

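The lid looks seated. Pressing 2 mm more, then releasing straight up and moving on to the stack.

```bash
python3 -m inch '0 0 -2 0 0;0 0 0 0 0;0 0 0 0 0.45;0 0 0 0 0.45;0 0 0 0 0.45;0 0 15 0 0.45;0 0 35 0 0.6;0 0 40 0 0.75'; python3 -m inch '0 0 30 0 0.75;2 36 0 0 0.75;2 36 0 0 0.75;2 36 0 0 0.75;2 36 0 0 0.75;2 36 0 0 0.75;2 36 0 0 0.75;2 34 0 0 0.75'; python3 -m inch '0 0 0 0 0.75;0 0 0 0 0.75'
python3 - <<'E'
from st import *
o=readout.observe(); print(o["tool_pos"], Ro.from_euler('xyz',o["tool_rot"]).as_matrix()[:,1])
im,K,W=stack(240,90,400,230); cv2.imwrite("pics/w15.png",im[:,:,::-1])
im,K,W=cam("scene"); im=cv2.resize(im[100:250,250:450],None,fx=4,fy=4)
cv2.imwrite("pics/g15.png",im[:,:,::-1])
E
```

```text
time: 15.2
tool_pos: [0.5257, -0.0209, 0.2822]
tool_rot: [-0.361, 1.567, 3.038]
contact_force: [1.6, -0.5, 0.7]
opening: 0.0503
time: 15.87
tool_pos: [0.5401, 0.2312, 0.3131]
tool_rot: [2.957, 1.569, 0.073]
contact_force: [0.7, 0.6, -0.0]
opening: 0.0689
time: 16.03
tool_pos: [0.54, 0.2308, 0.3127]
tool_rot: [2.607, 1.57, -0.273]
contact_force: [-0.3, -0.6, -0.2]
opening: 0.0688
[0.5399503  0.23082121 0.31266185] [ 2.58065503e-01 -9.66127351e-01  3.72289622e-04]
small none
brass [317.4 158.5] circ 594.6 238.6 d 41.8 ell [594.6 238.6] [41.4 41.6]
large [317.4 153.5] circ 596.9 238.8 d 59.7 ell [596.9 238.8] [59.2 59.4]
```

View pics/w15.png

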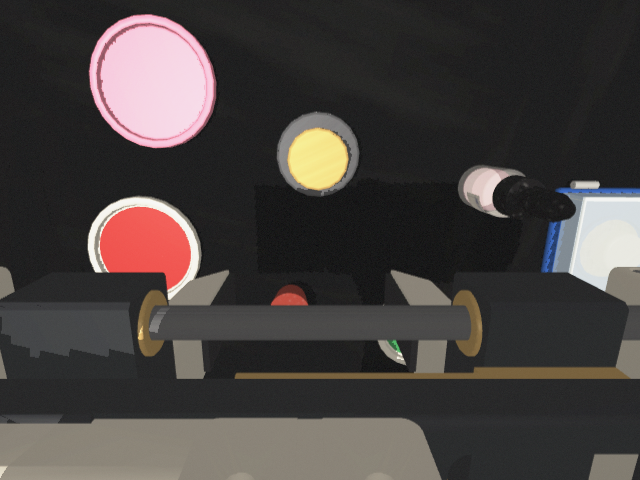

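View pics/g15.png

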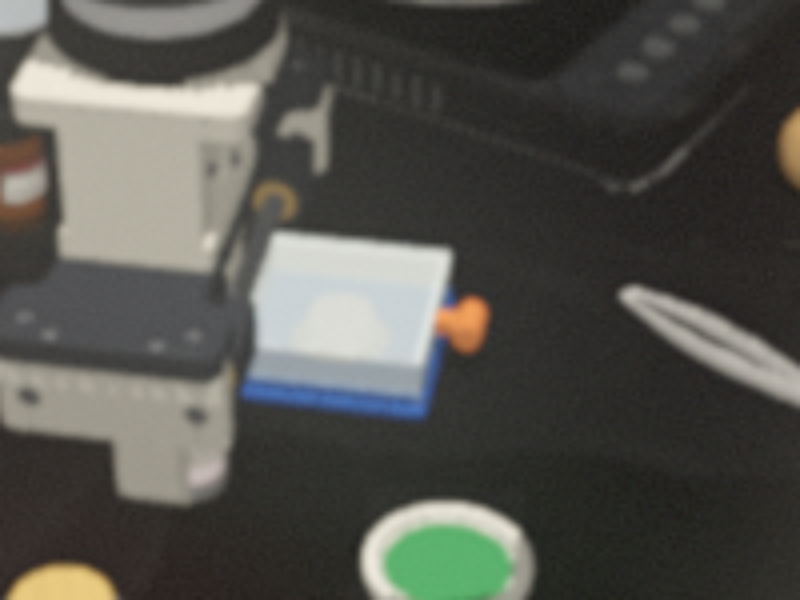

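The lid is shut with the weight visible inside, and the brass is at (0.5946,0.2386). Picking the brass.

```bash
python3 -m inch '28 4 0 0 0.75;27 4 -10 0 0.75;0 0 -35 0 0.75;0 0 -35 0 0.75;0 0 -20 0 0.75;0 0 -6 0 0.75;0 0 0 0 0.75'; python3 -m inch '0 0 0 0 0.3;0 0 0 0 0.3;0 0 0 0 0.3;0 0 0 0 0.3;0 0 0 0 0.3' 25
python3 - <<'E'
from h import *
im,K,W=cam("wrist"); im[:,:,:]=im; cv2.imwrite("pics/w16.png",im[:,:,::-1])
im,K,W=cam("side"); im=cv2.resize(im[210:320,230:390],None,fx=5,fy=5)
cv2.imwrite("pics/s16.png",im[:,:,::-1])
E
```

```text
time: 16.72
tool_pos: [0.595, 0.2357, 0.2052]
tool_rot: [0.077, 1.567, -2.809]
contact_force: [-0.4, -0.3, -0.8]
opening: 0.069
time: 17.13
tool_pos: [0.5953, 0.2375, 0.2082]
tool_rot: [-3.071, 1.569, 0.329]
contact_force: [-1.9, -0.2, 5.4]
opening: 0.0405
```

View pics/s16.png

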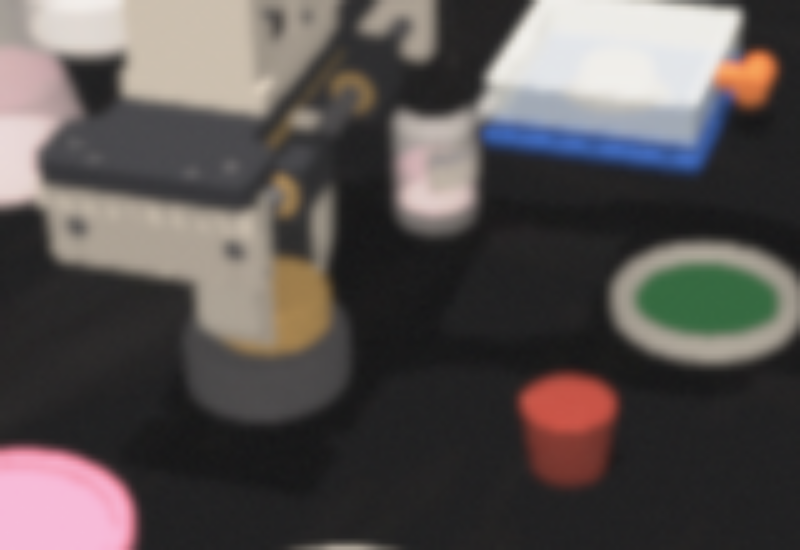

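Brass gripped. Lifting to check it.

```bash
python3 -m inch '0 0 8 0 0.3;0 0 20 0 0.3;0 0 35 0 0.3;0 0 30 0 0.3;0 0 0 0 0.3'
python3 - <<'E'
from h import *
im,K,W=cam("wrist"); cv2.imwrite("pics/w17.png",im[:,:,::-1])
im,K,W=cam("side"); im=cv2.resize(im[190:300,230:390],None,fx=5,fy=5)
cv2.imwrite("pics/s17.png",im[:,:,::-1])
E
```

```text
time: 17.65
tool_pos: [0.5964, 0.2377, 0.307]
tool_rot: [3.125, 1.56, 0.242]
contact_force: [1.3, 1.5, -0.4]
opening: 0.0405
```

View pics/s17.png

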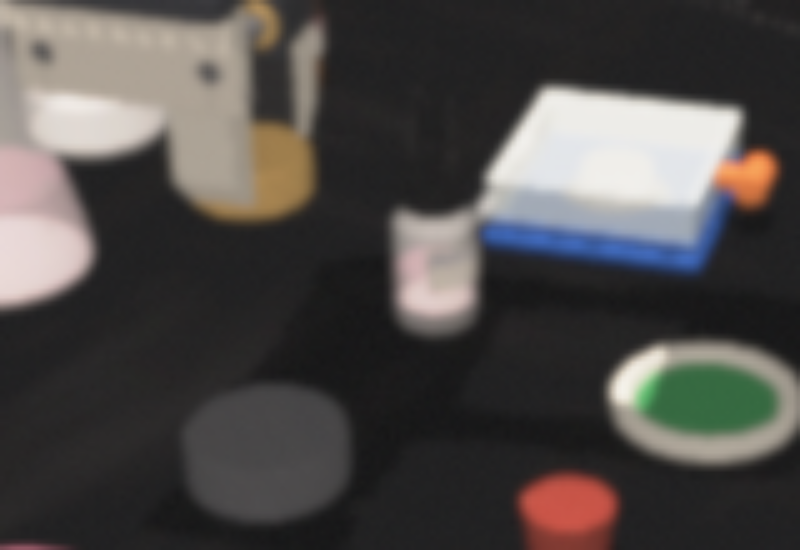

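View pics/w17.png

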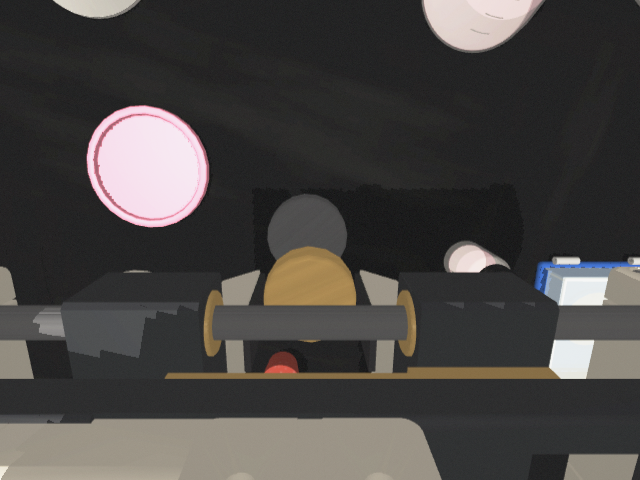

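Brass is held level and the large disc is undisturbed. Moving over the green rest.

```bash
python3 -m inch '-23 -24 0 0 0.3;-24 -24 0 0 0.3;-23 -24 0 0 0.3;-24 -24 0 0 0.3;-23 -24 -20 0 0.3;0 0 -25 0 0.3;0 0 0 0 0.3;0 0 0 0 0.3'
python3 - <<'E'
from h import *
for i in range(3): o=readout.observe(); print(o["tool_pos"].round(4))
im,K,W=cam("wrist"); cv2.imwrite("pics/w18.png",im[:,:,::-1]); print(readout.observe()["tool_pos"].round(4),proj(K,W,[.4785,.1178,.0085]))
im,K,W=cam("side"); im=cv2.resize(im[210:320,290:450],None,fx=5,fy=5)
cv2.imwrite("pics/s18.png",im[:,:,::-1])
E
```

```text
time: 18.42
tool_pos: [0.4777, 0.1171, 0.2535]
tool_rot: [-0.172, 1.566, -3.056]
contact_force: [1.6, 0.0, -0.7]
opening: 0.0407
[0.4777 0.1171 0.2535]
[0.4777 0.1171 0.2535]
[0.4777 0.1171 0.2535]
[0.4786 0.1175 0.2546] [307.31274552 245.94755433]
```

View pics/w18.png

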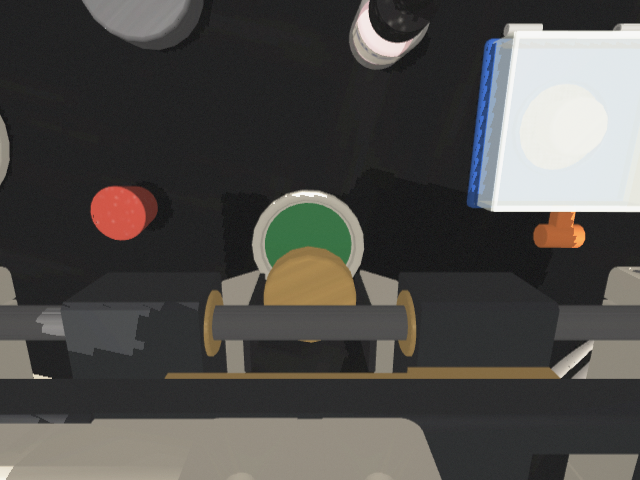

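View pics/s18.png

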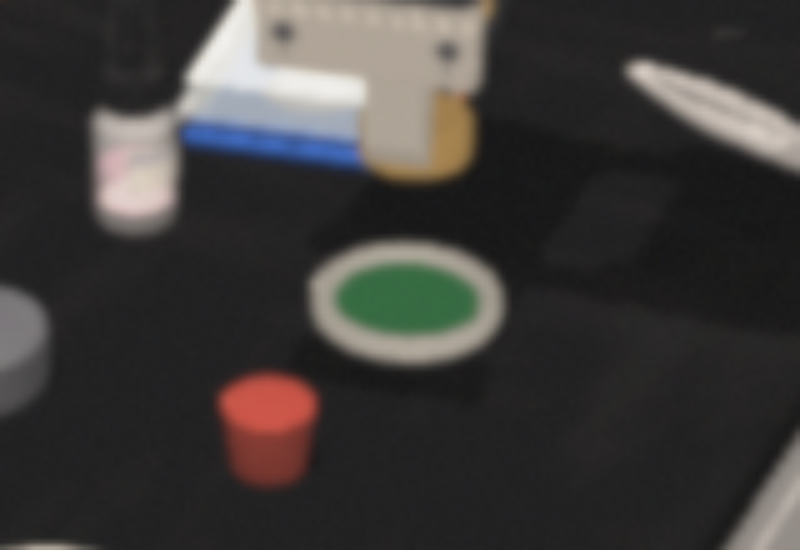

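Aligned: the rest is at (308,242) against a predicted (307,246), which is about 2 mm. Lowering.

```bash
python3 -m inch '1 0 -30 0 0.3;0 0 -22 0 0.3;0 0 -6 0 0.3;0 0 0 0 0.3;0 0 0 0 0.3'; python3 -m inch '0 0 -3 0 0.3;0 0 0 0 0.3;0 0 0 0 0.3'
```

```text
time: 18.93
tool_pos: [0.4798, 0.1177, 0.1976]
tool_rot: [2.895, 1.57, 0.012]
contact_force: [0.1, -0.1, -1.0]
opening: 0.0407
time: 19.18
tool_pos: [0.4794, 0.1173, 0.1947]
tool_rot: [2.911, 1.569, 0.027]
contact_force: [-0.6, -0.4, -1.1]
opening: 0.0404
```

```bash
python3 -m inch '0 0 -3 0 0.3;0 0 0 0 0.3;0 0 0 0 0.3'; 
python3 - <<'E'
from h import *
im,K,W=cam("side"); im=cv2.resize(im[210:320,290:450],None,fx=5,fy=5)
cv2.imwrite("pics/s19.png",im[:,:,::-1])
E
```

```text
time: 19.43
tool_pos: [0.4791, 0.1172, 0.1909]
tool_rot: [1.017, 1.571, -1.866]
contact_force: [0.1, -1.0, -1.9]
opening: 0.0405
```

View pics/s19.png

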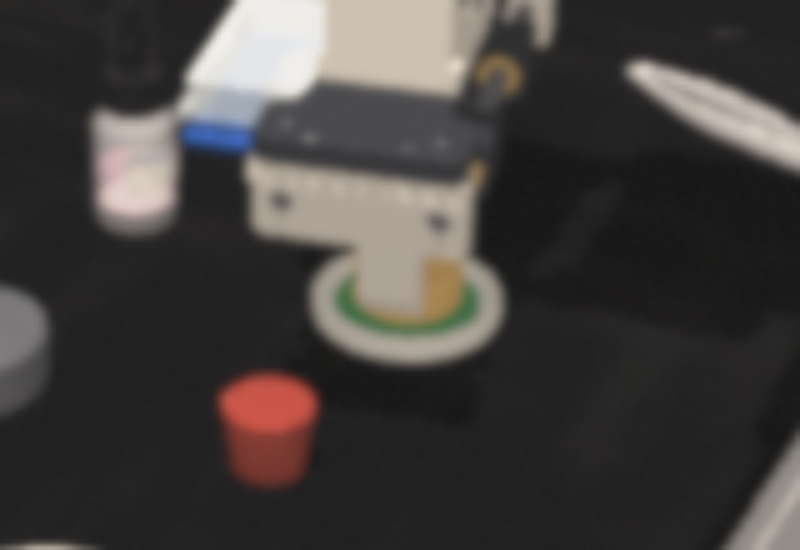

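Inside the rim with no contact yet, about 1 mm above the floor. Releasing, lifting, then viewing the large disc.

```bash
python3 -m inch '0 0 0 0 0.6;0 0 0 0 0.6;0 0 0 0 0.6;0 0 10 0 0.6;0 0 30 0 0.7;0 0 40 0 0.8;0 0 30 0 0.9;0 0 0 0 0.95'; python3 -m inch '15 28 0 0 0.95;15 28 0 0 0.95;15 28 0 0 0.95;15 28 0 0 0.95;0 0 0 0 0.95;0 0 0 0 0.95'
python3 - <<'E'
from st import *
o=readout.observe(); print(o["tool_pos"], Ro.from_euler('xyz',o["tool_rot"]).as_matrix()[:,1])
im,K,W=stack(240,90,400,230); cv2.imwrite("pics/w20.png",im[:,:,::-1])
im,K,W=cam("scene"); im=cv2.resize(im[130:280,250:450],None,fx=4,fy=4)
cv2.imwrite("pics/g20.png",im[:,:,::-1])
E
```

```text
time: 20.15
tool_pos: [0.4806, 0.1175, 0.3074]
tool_rot: [2.964, 1.559, 0.08]
contact_force: [0.7, -0.5, 0.4]
opening: 0.077
time: 20.65
tool_pos: [0.539, 0.2303, 0.3006]
tool_rot: [0.733, 1.57, -2.148]
contact_force: [0.6, -1.6, 0.5]
opening: 0.0869
[0.5390082  0.23032126 0.30064292] [ 2.57145082e-01 -9.66372784e-01  2.20309375e-04]
small none
brass none
large [317.4 152.3] circ 596.7 238.9 d 59.8 ell [596.8 238.9] [59.2 59.5]
```

View pics/w20.png

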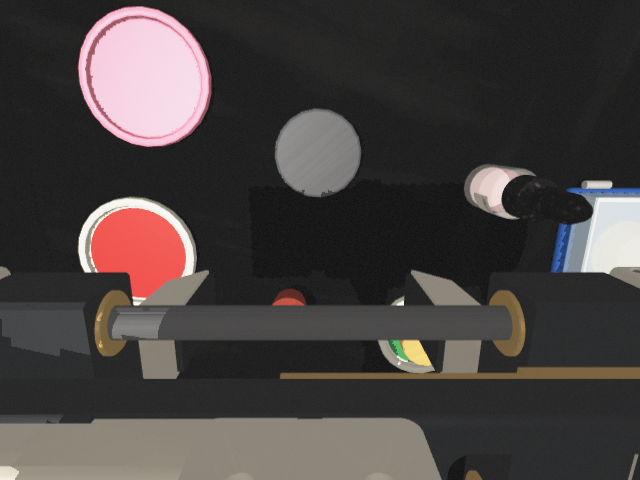

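View pics/g20.png

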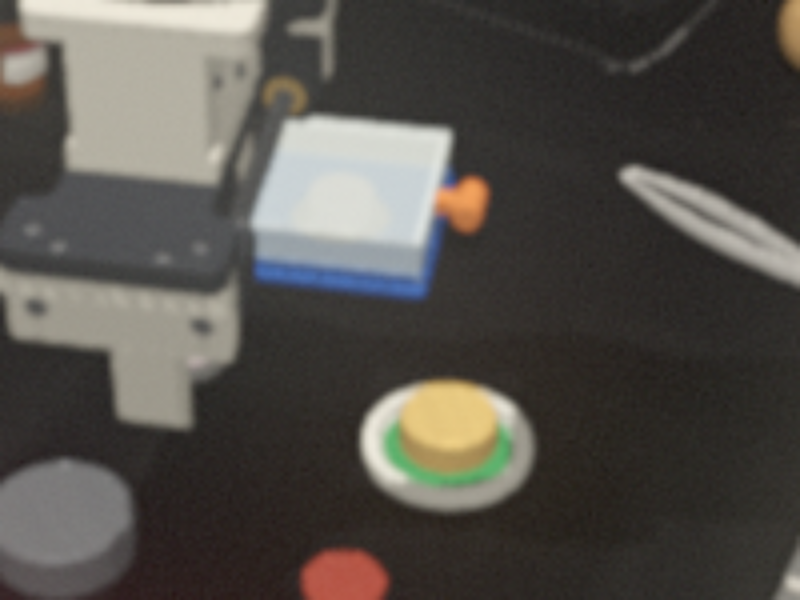

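Brass lies flat within its rim. Picking the large disc at (0.5968,0.2388).

```bash
python3 -m inch '29 4 0 0 0.95;29 4 0 0 0.95;0 0 -35 0 0.95;0 0 -35 0 0.95;0 0 -30 0 0.95;0 0 -8 0 0.95;0 0 0 0 0.95;0 0 0 0 0.95'
python3 - <<'E'
from h import *
im,K,W=cam("wrist"); cv2.imwrite("pics/w21.png",im[:,:,::-1])
im,K,W=cam("side"); im=cv2.resize(im[200:310,230:390],None,fx=5,fy=5)
cv2.imwrite("pics/s21.png",im[:,:,::-1])
E
```

```text
time: 21.42
tool_pos: [0.5974, 0.2367, 0.1941]
tool_rot: [2.954, 1.57, 0.07]
contact_force: [0.7, -0.2, 0.6]
opening: 0.0874
```

View pics/w21.png

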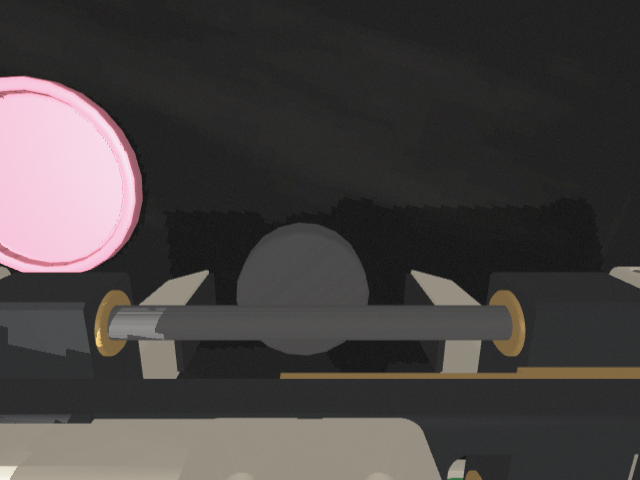

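View pics/s21.png

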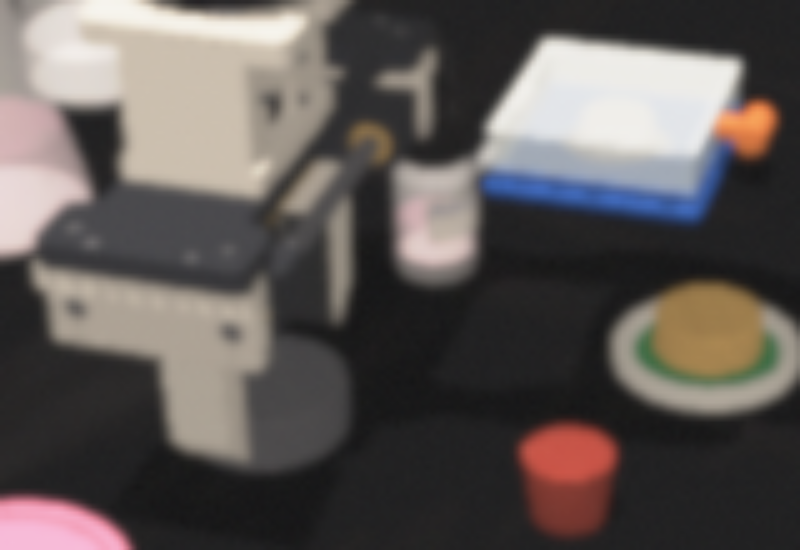

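Straddling the disc with the bottle clear. Centring 2 mm, dropping 7 mm and gripping at 40 N.

```bash
python3 -m inch '0 2 -7 0 0.95;0 0 0 0 0.95;0 0 0 0 0.5;0 0 0 0 0.5;0 0 0 0 0.5;0 0 0 0 0.5;0 0 0 0 0.5' 40; python3 -m inch '0 0 0 0 0.5;0 0 8 0 0.5;0 0 20 0 0.5;0 0 35 0 0.5;0 0 35 0 0.5;0 0 0 0 0.5'
python3 - <<'E'
from h import *
im,K,W=cam("wrist"); cv2.imwrite("pics/w22.png",im[:,:,::-1])
im,K,W=cam("side"); im=cv2.resize(im[180:290,230:390],None,fx=5,fy=5)
cv2.imwrite("pics/s22.png",im[:,:,::-1])
E
```

```text
time: 22.1
tool_pos: [0.5971, 0.2393, 0.1859]
tool_rot: [-2.837, 1.571, 0.563]
contact_force: [-0.1, -0.5, 0.8]
opening: 0.0593
time: 22.6
tool_pos: [0.5986, 0.2397, 0.2914]
tool_rot: [3.138, 1.559, 0.255]
contact_force: [3.1, 0.1, -3.7]
opening: 0.0585
```

View pics/w22.png

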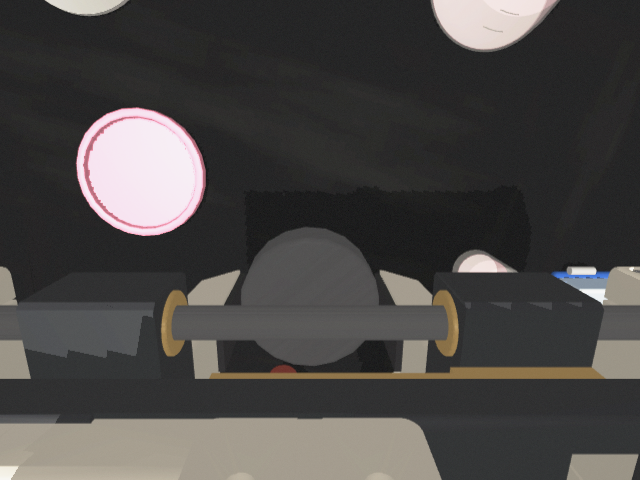

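View pics/s22.png

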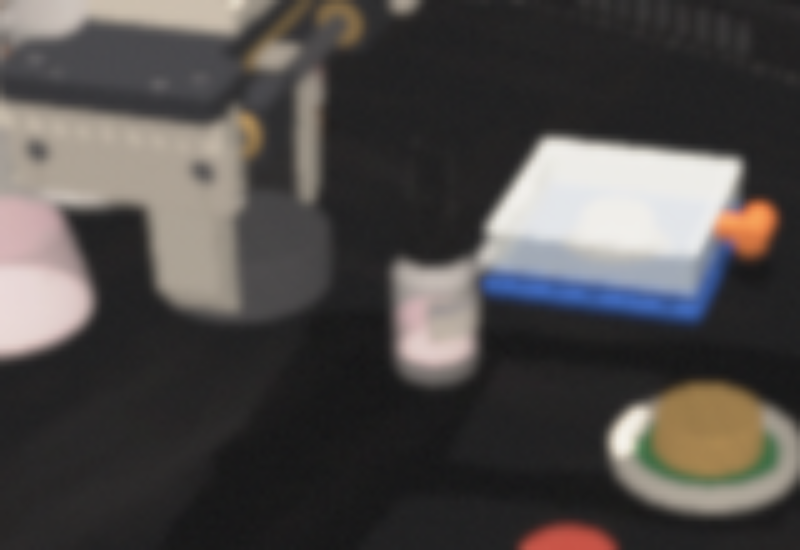

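The large disc is held level. Carrying it to just short of the red rest to measure that.

```bash
python3 -m inch '-24 15 5 0 0.5;-24 15 5 0 0.5;-24 15 0 0 0.5;-24 15 0 0 0.5;-24 15 0 0 0.5;-24 15 0 0 0.5;-24 15 0 0 0.5;0 0 0 0 0.5'; python3 -m inch '0 0 0 0 0.5;0 0 0 0 0.5'
python3 - <<'E'
from h import *
o=readout.observe(); print(o["tool_pos"], Ro.from_euler('xyz',o["tool_rot"]).as_matrix()[:,:2].round(4).tolist())
im,K,W=cam("wrist"); cv2.imwrite("pics/w23.png",im[:,:,::-1])
hsv=cv2.cvtColor(im,cv2.COLOR_RGB2HSV); H,S,V=[hsv[...,i].astype(int) for i in range(3)]
m=(S<70)&(V>90)|(((H<8)|(H>172))&(S>150)&(V>70)); m[262:]=0
for a,c,b,mk in blobs(m,2500):
    cs,_=cv2.findContours(mk.astype(np.uint8),0,1); ct=cv2.convexHull(max(cs,key=cv2.contourArea))
    ct=ct[ct[:,0,1]<259]
    P=np.array([plane(K,W,*p[0],.0085)[:2] for p in ct],np.float32)*1000; e=cv2.fitEllipse(P); print(a,c,b,np.round(e[0],1),np.round(e[1],1))
E
```

```text
time: 23.37
tool_pos: [0.4243, 0.3458, 0.2914]
tool_rot: [0.07, 1.562, -2.81]
contact_force: [0.7, -0.1, -6.3]
opening: 0.0586
time: 23.53
tool_pos: [0.429, 0.344, 0.2925]
tool_rot: [0.477, 1.568, -2.406]
contact_force: [0.7, 0.4, -4.5]
opening: 0.0585
[0.42897904 0.34399021 0.29251771] [[-0.0019, 0.2555], [-0.0018, -0.9668], [-1.0, 0.0012]]
5439 [314.  153.7] [250  84 129 133] [486.2 354.1] [89.7 89.9]
```

View pics/w23.png

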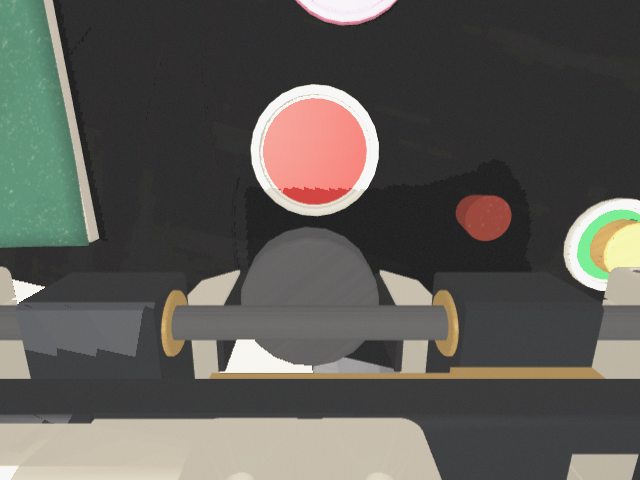

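The red rest is at (0.4862,0.3541), d≈90 mm. Moving over it and descending.

```bash
python3 -m inch '20 4 0 0 0.5;20 3 0 0 0.5;17 3 -10 0 0.5;0 0 -30 0 0.5;0 0 -30 0 0.5;0 0 0 0 0.5;0 0 0 0 0.5;0 0 0 0 0.5'
python3 - <<'E'
from h import *
im,K,W=cam("side"); im=cv2.resize(im[270:380,220:380],None,fx=5,fy=5)
cv2.imwrite("pics/s24.png",im[:,:,::-1])
E
```

```text
time: 24.25
tool_pos: [0.487, 0.3541, 0.2249]
tool_rot: [-3.001, 1.569, 0.397]
contact_force: [-0.4, -0.1, -4.1]
opening: 0.0589
```

View pics/s24.png

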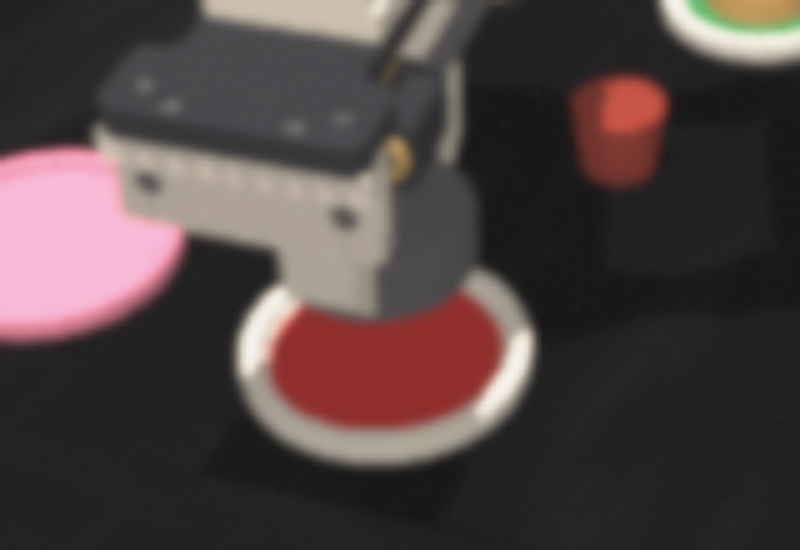

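```bash
python3 -m inch '0 0 -15 0 0.5;0 0 -10 0 0.5;0 0 -4 0 0.5;0 0 0 0 0.5;0 0 0 0 0.5'; python3 -m inch '0 0 -3 0 0.5;0 0 0 0 0.5;0 0 0 0 0.5'
python3 - <<'E'
from h import *
im,K,W=cam("side"); im=cv2.resize(im[270:380,220:380],None,fx=5,fy=5)
cv2.imwrite("pics/s25.png",im[:,:,::-1])
E
```

```text
time: 24.72
tool_pos: [0.4862, 0.3544, 0.1953]
tool_rot: [-3.105, 1.57, 0.295]
contact_force: [-0.2, 0.2, -4.3]
opening: 0.0588
time: 24.97
tool_pos: [0.4861, 0.3543, 0.1921]
tool_rot: [-3.125, 1.571, 0.274]
contact_force: [0.3, -0.1, -5.6]
opening: 0.0587
```

View pics/s25.png

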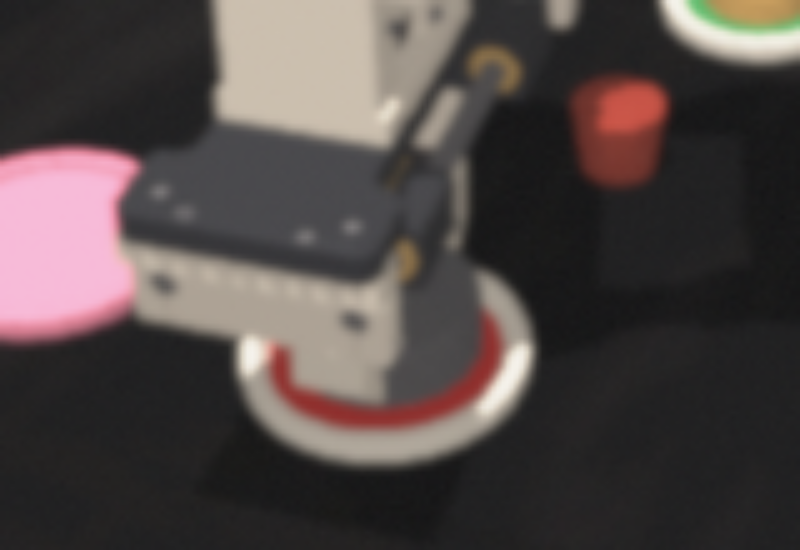

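The disc is inside the rim, about 2 mm up, still with its full weight on the gripper. Lowering to contact.

```bash
python3 -m inch '0 0 -1.5 0 0.5;0 0 0 0 0.5;0 0 0 0 0.5'; python3 -m inch '0 0 -0.5 0 0.5;0 0 0 0 0.5;0 0 0 0 0.5'
```

```text
time: 25.27
tool_pos: [0.4861, 0.3542, 0.1903]
tool_rot: [0.774, 1.571, -2.11]
contact_force: [0.5, -0.6, -4.4]
opening: 0.0591
time: 25.52
tool_pos: [0.4861, 0.3543, 0.19]
tool_rot: [3.082, 1.571, 0.198]
contact_force: [-0.7, 0.1, -4.1]
opening: 0.0589
```

```bash
python3 -m inch '0 0 0 0 0.8;0 0 0 0 0.8;0 0 0 0 0.8;0 0 10 0 0.8;0 0 30 0 0.8;0 0 40 0 0.8;0 0 40 0 0.8;0 0 0 0 0.8'; python3 -m inch '-25 -10 15 0 0.8;-25 -10 15 0 0.8;-15 -10 10 0 0.8;0 0 0 0 0.8;0 0 0 0 0.8'
python3 - <<'E'
from h import *
im,K,W=cam("wrist"); cv2.imwrite("pics/w26.png",im[:,:,::-1])
im,K,W=cam("scene"); im=cv2.resize(im[130:400,200:440],None,fx=2.2,fy=2.2)
cv2.imwrite("pics/g26.png",im[:,:,::-1])
E
```

```text
time: 26.18
tool_pos: [0.4876, 0.3552, 0.3195]
tool_rot: [-2.9, 1.555, 0.5]
contact_force: [1.4, 1.3, 1.5]
opening: 0.0735
time: 26.6
tool_pos: [0.4209, 0.3242, 0.3514]
tool_rot: [-2.92, 1.567, 0.479]
contact_force: [-0.2, 0.1, -0.1]
opening: 0.0734
```

View pics/w26.png

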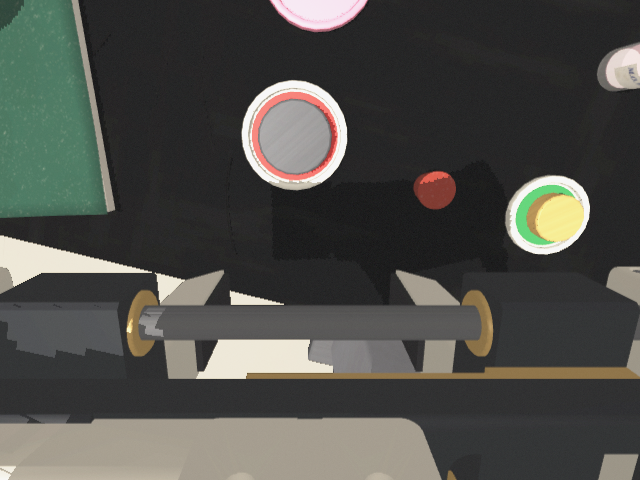

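View pics/g26.png

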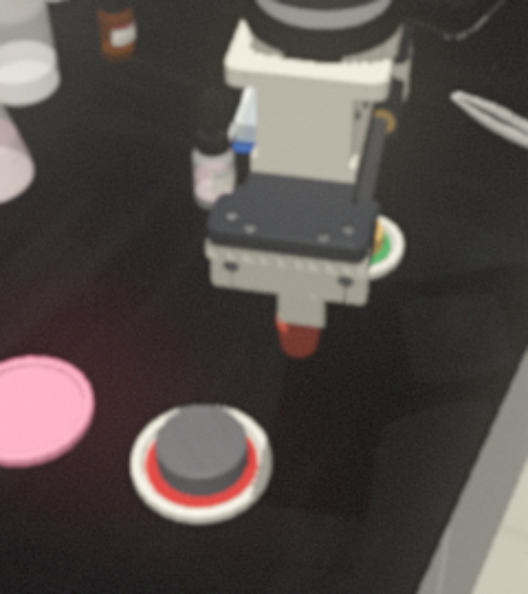

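The large disc lies flat inside the red rest at (295,135). Moving back to the overview pose to verify the lid, bottle and discs against the first picture.

```bash
python3 -m inch '8 -32 7 0 0.8;8 -32 7 0 0.8;8 -32 7 0 0.8;8 -32 7 0 0.8;8 -32 7 0 0.8;8 -32 7 0 0.8;8 -32 7 0 0.8;4 0 5 0 0.8'; python3 -m inch '0 0 0 0 0.8;0 0 0 0 0.8;0 0 0 0 0.8'
python3 - <<'E'
from h import *
im,K,W=cam("wrist"); cv2.imwrite("pics/w27.png",im[:,:,::-1])
hsv=cv2.cvtColor(im,cv2.COLOR_RGB2HSV); H,S,V=[hsv[...,i].astype(int) for i in range(3)]
m=(H<18)&(S>130)&(V>80); m[:,:390]=0;m[:120]=0;m[260:]=0
for a,c,b,_ in blobs(m,100): print("knob",a,c,b,plane(K,W,b[0]+b[2]/2,b[1]+b[3]-8,.024),"pred",proj(K,W,[.5265,-.0222,.024]))
a=cv2.imread("pics/scene0.png"); b=cam("scene")[0][:,:,::-1]
cv2.imwrite("pics/cmp.png",np.hstack([cv2.resize(x[140:260,270:390],None,fx=3.3,fy=3.3) for x in (a,b)]))
E
```

```text
time: 27.37
tool_pos: [0.4829, 0.0959, 0.4038]
tool_rot: [1.426, 1.569, -1.463]
contact_force: [0.7, -0.3, 0.4]
opening: 0.0735
time: 27.62
tool_pos: [0.4811, 0.1012, 0.403]
tool_rot: [-0.401, 1.569, 2.999]
contact_force: [-0.5, -0.0, -0.3]
opening: 0.0738
knob 477 [442.2 194. ] [429 182  27  22] [ 0.52746623 -0.0221164   0.024     ] pred [442.23980646 196.97049557]
```

View pics/w27.png

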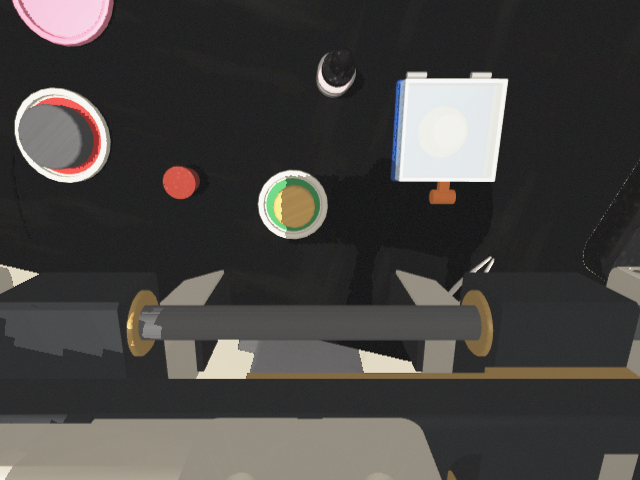

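View pics/cmp.png

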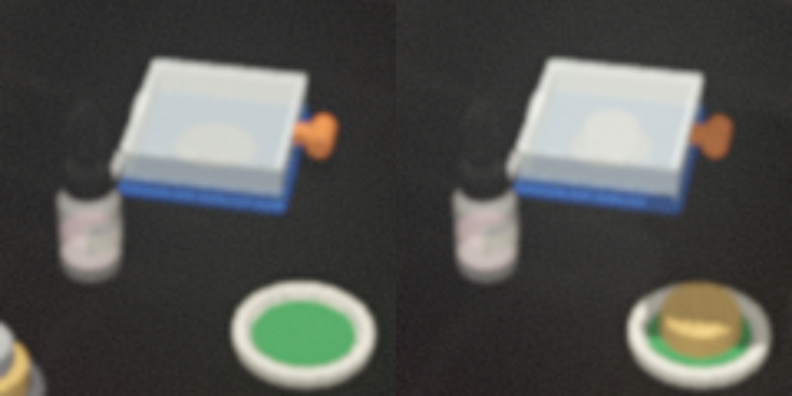

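The before and after crops match: the lid and knob are in their original shut pose, with the small weight under the cover. The bottle hasn't moved, and the brass and large discs are inside their rims. Handing in.

```bash
python3 -c "
from cell import workorder; print(workorder.hand_in())"
```

```text
the job is handed in; nothing more can be done
None
```

All three weights are put away and the case lid is shut. I handed the job in at about 27.7 s, well under the 112 s limit.

**What I did:** I opened the lid by the orange knob, put the small steel weight in the nest, and swung the lid shut by the knob. The brass weight then went into the green rest and the large dark one into the red rest.

**Last checks, all from camera views:**
- **Lid:** it looks the same as in the first picture. The knob measures (0.527, -0.022) m, its shut position, and the small weight is visible under the cover.
- **Weights:** the brass and large weights lie flat inside their rims.
- **Dropper bottle:** it is upright and unmoved.
- **Forces:** the highest reading I saw was about 10 N, a brief sideways force while pinching the knob. I only read the force between moves.

**Disagreements:** position estimates from different views differed by 2–3 mm, for example for the brass rest and the lid centre. TCP height readings varied by a few mm. Both were within the placing clearances. No check failed.

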